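Draw the vent bung from the kiln

ROBOT

A 6-joint arm with a two-finger parallel gripper is mounted at the origin on the work surface. World frame = base frame: x ahead of the robot, y to its left, z up, the work surface at z = 0. Lengths are in m, angles in degrees, forces in N, time in s.
With the tool pointing down it reaches from about 0.4 to 0.825 m from the base axis. Payload 7 kg.
Tool frame: the origin (TCP) lies midway between the tips of the shut fingers; the grasp point (between the pads) lies 19 mm behind it (ctrl.grip_point_offset is the distance from the TCP to the grasp point, in m); x points along the fingers, y is the direction in which the jaws open and shut, and the axes are right-handed (so a half turn about x gives the same grasp; the last joint's range is limited). The gripper opens to 88 mm and grips with 3 to 60 N. Pads are 19 mm wide; open, the fingers measure 130 mm over their backs; the gripper's body (78 mm by 193 mm) begins 47 mm behind the grasp point.
Start: joints at [91.335, 20.546, 0.682, 0, -70.136, -16.507], TCP at [0.177, 0.651, 0.227] pointing down, gripper open.
Joint ranges: [-176.03, 176.03], [-82.01, 121.73], [-58.28, 71.71], [-173.87, 95.51], [-174.79, -0.11], [-173.66, 173.66]. Speed limits (degrees/s): [136.94, 136.94, 172.46, 180, 180, 180].

INTERFACE

Orientations are given as [roll, pitch, yaw] about the fixed x, y, z axes, in that order (R = Rz(yaw) Ry(pitch) Rx(roll)).
In Python, from plant import ctrl gives the robot as it stands.
- The arm moves only by the tool drive_tool, never from a script. Its argument "plan" is a list of rows, each a list of 3 entries, a list of its own where there are three numbers: the shift along the tool's x, y, z in m, then the turn, a rotation vector about the tool's x, y, z in degrees, then the opening, from 0 (shut) to 1 (fully open). In form: [[[dx, dy, dz], [wx, wy, wz], grip], ...]. A call has 1 to 20 rows; each row is the pose to reach, as a shift and turn from the pose measured when the call began, along the tool's axes at that moment; what a row does not reach only later rows make up. A row lasts 1/12 s, in which the tool goes at most 41.7 mm and 7.16 degrees, less where a joint would pass 70% of its speed; a pose out of reach is approached as far as the arm can. A call with a gripper value outside its range is refused whole. The fingers move at their own pace and stop on an object; the grip force is fixed at half the most. Time passes only in rows, so rows that repeat a pose let the fingers close. It gives the time, the measured TCP pose, the force and the opening at its end, in the units of the state.
- ctrl.get_obs(): the state, without advancing time (a new reading comes with each control period).
- ctrl.snapshot(name): name is "scene" or "top"; returns the picture (400x640x3 uint8, blue, green, red); there is no depth.
- ctrl.get_calibration(name): a dict with "fx", "fy", "cx", "cy" (pixels), "R" (3x3) and "t" (3): a world point X has camera coordinates R X + t. Camera axes: x right, y down, z forward; pixel columns grow to the right and rows downward; lengths in m; the calibration is good to about 2 mm. A picture is of the moment at which its call begins. get_calibration takes no time and is no camera call.
- ctrl.close_job(): hands the job in, once; it reports no verdict.
Trained networks look in the newest picture that a camera, given by its name, has taken for a name from the list of things; names that differ only in an ending like _2 or _b are one class to them, and where a whole thing is asked for, a point or a joint stands for the part that bears it (a point fixed in the world has none). Each returns a list of dicts, best first, with "confidence" (0 to 1); they miss things now and then, are a little off and sometimes report something else, mostly with a low value. They report only what shows in the picture. A call takes as long as a camera call. They do not tell look-alikes from the thing itself.
- ctrl.cut_out(camera, name): "pixels" (400x640 bool, what is visible of it) and "pixel" ([column, row] in pixels, amid what is visible of it).
- ctrl.landmark_of(camera, name): "pixel" ([column, row] in pixels: a listed point, or the origin of a listed thing).
The state is a dict: "clock": time; "joint_pos": joint angles; "qvel": joint speeds; "tau": joint torques, N m; "tool_pos": TCP position; "orientation": TCP orientation; "force": force on the tool from outside, world axes, zero at the start; "moment": the same for the moment, N m; "opening": finger opening in m.
Only numpy, scipy, OpenCV 4.12 (cv2) and the standard library are available. Lean on these libraries where they do the work, as an engineer would, in place of code of your own. Each camera call takes 0.05 s, during which the arm holds its last target. There are 200 camera calls.

TASK

Open the kiln's vent: take the hook from the tool block, feel for the lift ring of the bung deep in the lid's vent bore, and draw the bung up and out on the hook, never touching it with the fingers. Go gently, because the lid and the bung are brittle: do not bump the kiln or press hard on the ring, and if the bung catches on the way up, let it down a little and coax it straight instead of hauling. Stand it gently upright in the middle of the white tile, unhook, and put the hook back in its hole in the block, leaving everything else alone.

Things in the scene. Friction and masses are not known exactly. Their poses are not given: they have to be found in the camera images.
- kiln: blue bench-top test kiln, 230 x 230 mm (x, y), fixed; origin on the bench under its middle, z up, x away from its lid-handle side. Flat cream lid of soft, crumbly brick, its top 180 mm above the bench, with the vertical vent bore in its middle. A grey controller box 130 mm high stands on its +y side, a 35 mm deep handle on its -x side.
- vent (a point): centre of the vent bore's mouth, on the lid's top face; kiln's axes. The top 40 mm of the bore is a fired-clay sleeve 55 mm wide with a square lower edge, part of the brittle lid. Below it, down to the seat 70 mm under this point, the bore is 64 mm wide: room for the gasket.
- vent_seat (a point): centre of the bore's floor, where the bung sits; kiln's axes. Over it a springy white fibre gasket grips the bung's side until it has risen 19 mm: drawing takes 5 to 9 N. The gasket lies up to 4 mm off centre along the kiln's +x or -x (not reported), so on rising 4 mm the bung may catch under the sleeve's edge; then let it down 2 mm, lean the pull up to 12 mm the other way.
- bung: pale clay round bung, 52 mm wide, 26 mm thick, 0.1 to 0.2 kg with its steel lift ring, seated in the vent bore: top face 44 mm below the lid's top. Origin at the centre of its underside, z up. Two steel lugs, 8 mm high, 4 mm thick, stand on its top face 12 mm either side of the axis along the bung's y (its x within 30 degrees of the kiln's x); the ring hinges in them.
- ring_hinge (a point): middle of the ring's hinge line (bung's y), 5 mm above the bung's top face; bung's axes. 4 mm wire, legs 24 mm apart, end bar 22 mm from the hinge, open between the lugs. It hinges freely and lies flopped at a stop 46 degrees from upright, to the bung's +x or -x, not reported: look or feel. Then the bar's top is 22 mm above the face, 16 mm off axis, and pressing down on it finds it rigid.
- hook: kiln hook standing upright in the tool block, 0.12 kg. Origin at the centre of the underside of its round steel hand guard (48 mm wide, 3 mm thick), z up along the handle. Above it a pale wooden handle, 22 mm (hook x) by 20 mm (hook y), 7 to 65 mm above the origin. Below it, on the axis, a 5 mm round shank, ending in a foot along the hook's +x.
- hook_foot (a point): underside of the hook's foot on the shank's axis, 69.5 mm below the hook's origin; hook's axes. The foot is 5 mm thick, points along +x and ends in an upturned tip: outermost edge 16.5 mm from the axis, top 12 mm above this point; about 8 mm free between shank and tip.
- block: wooden tool block, 180 x 70 x 80 mm high, fixed, origin on the bench under its middle; x along its length. Hook hole nearest its +x end; the brush and the fid stand in two small holes 75 and 115 mm from it.
- block_hole (a point): centre of the mouth of the hook's hole in the block's top face, 80 mm above the bench; hole 36 mm wide, 75 mm deep; the hook hangs in it with the guard flat on the block
- tile: white-washed square kiln-shelf tile lying on the bench, 120 x 120 x 14 mm, fixed; origin at the centre of its underside, so its top is 14 mm up
- brush: red paint brush standing in the tool block, 10 mm thick, top about 140 mm above the bench; origin at its lower end
- fid: wooden lead-opening tool standing in the tool block, 10 to 16 mm thick, top about 131 mm above the bench; origin at its lower end
- jar: amber glass jar with black cap, 52 mm wide, 65 mm high, origin under its middle
- prop: clay kiln prop, 36 mm wide, 60 mm high, standing; origin under its middle
- hammer: small hammer lying on the bench near the right side, about 250 mm long
- pliers: green-handled pliers lying on the bench, 150 mm long, 12 mm high
- cutter: brass glass cutter lying on the bench, 130 mm long, 14 mm high
There are look-alikes about, which are no part of the job. What is shaped like the block but black is not meant. Leave any turquoise look-alike of the bung alone.

How it is judged (in metres and radians):
On the way, in this order (a step that is already met when the one before it is completed fails the run):
1. the bung hangs on the hook, drawn clear of the bore (z of bung in the frame of kiln above 0.183 m and contact force between hook and bung above 0.4 N), for 0.1 s.
2. the bung stands upright on the tile, off the hook (horizontal distance between bung and tile below 0.04 m and z of bung in the frame of tile between 0.011 and 0.018 m and angle between bung's own z axis and vertical below 0.08 rad and contact force between hook and bung below 0.05 N and linear speed of bung below 0.02 m/s), for 0.2 s.
At the end, for the whole second after the job is handed in: the bung stands upright (within 4.5 degrees) on the tile, its axis within 40 mm of the tile's centre, at rest; the hook hangs upright in its hole in the block, guard flat on the block (within 4 mm in height, 14 mm of the hole's centre), released and at rest (horizontal distance between bung and tile below 0.04 m and z of bung in the frame of tile between 0.011 and 0.018 m and angle between each of bung, hook's own z axis and vertical below 0.08 rad and linear speed of each of bung, hook below 0.02 m/s and horizontal distance between hook and block_hole below 0.014 m and z of hook in the frame of block_hole between -0.003 and 0.004 m and contact force between the fingers and hook below 0.05 N); the robot touches nothing.
It fails at once if the hook presses on the kiln's lid or gasket with more than 12 N (contact force between hook and kiln above 12 N).
It fails at once if the hook presses on the bung or its ring with more than 22 N, or hauls with more than 16 N on a bung that has left its seat in the kiln (contact force between hook and bung above 22 N or (contact force between hook and bung above 16 N and z of bung in the frame of kiln above 0.1115 m)).
It fails at once if the fingers touch the bung or its ring, or the robot bumps the kiln with more than 3 N (contact force between the fingers and bung above 0.3 N or contact force between any of the fingers, the arm and kiln above 3 N).
It fails at once if the bung is dropped on the tile (more than 20 N) or let down onto the bench (contact force between bung and tile above 20 N or height (world z) of bung below 0.009 m).
It fails at once if a bystander is moved by more than 25 mm or knocked over (distance of any of brush, fid, jar, prop, hammer, pliers, cutter from where it was at the start of the episode above 0.025 m or angle between any of brush, fid, jar, prop's own z axis and vertical above 0.35 rad).
It also fails if it takes over 72 s, if anything falls off the work surface, if the arm or the gripper's body presses on something with over 40 N, if the wrist force passes 120 N, or if a joint passes its speed limit or range.

## Working session

There is one attempt and no reset: what is moved stays moved. The work goes in short steps, Python scripts to look and compute and a tool call to move; the robot and the scene stay as the last step left them, time stands still between calls to the robot, and variables do not carry over. Pictures are saved under pics/ and viewed, about 8 in all and at most 12, crops included, and the job is handed in when it is done.

Besides the shell and the picture viewer there is one more tool, called after "Call:" as name([rows], argument=value, ...), one row to a line, values as JSON. drive_tool: Moves the arm, as the interface text tells. Its arguments: {"type":"object","properties":{"plan":{"type":"array","items":{"type":"array"}}},"required":["plan"]}

```bash
mkdir -p pics; ls; cat > h.py <<'E'
import numpy as np, cv2
from plant import ctrl
from scipy.spatial.transform import Rotation as Ro
def snap(c,name=None):
    im=ctrl.snapshot(c)
    if name: cv2.imwrite('pics/'+name+'.png',im)
    return im
def ray(c,px):
    k=ctrl.get_calibration(c);R=np.array(k['R']);t=np.array(k['t'])
    d=R.T@np.array([(px[0]-k['cx'])/k['fx'],(px[1]-k['cy'])/k['fy'],1]);return -R.T@t,d
def atz(c,px,z):
    o,d=ray(c,px);return o+d*(z-o[2])/d[2]
def proj(c,X):
    k=ctrl.get_calibration(c);p=np.array(k['R'])@np.array(X)+np.array(k['t'])
    return np.array([k['fx']*p[0]/p[2]+k['cx'],k['fy']*p[1]/p[2]+k['cy']])
def tri(p1,p2):
    (o1,d1),(o2,d2)=ray('scene',p1),ray('top',p2)
    s=np.linalg.lstsq(np.c_[d1,-d2],o2-o1,rcond=None)[0]
    a,b=o1+d1*s[0],o2+d2*s[1];return (a+b)/2,np.linalg.norm(a-b)
def toolR(): return Ro.from_euler('xyz',ctrl.get_obs()['orientation'],degrees=True)
E
python3 - <<'E'
from h import *
print(ctrl.get_obs())
a=snap('scene','s0');b=snap('top','t0')
for c in('scene','top'):
    o,d=ray(c,(320,200));print(c,o,d)
for n in ['vent','block_hole','block','hook','hook_foot','tile','ring_hinge','bung','kiln','brush','fid','jar','prop','hammer']:
    for c in('scene','top'):
        print(n,c,[(np.round(r['pixel']).tolist(),round(r['confidence'],2)) for r in ctrl.landmark_of(c,n)[:4]])
E
```

```text
pics
{'clock': 0.0, 'joint_pos': array([ 9.13332045e+01,  2.05913899e+01,  6.34165258e-01, -2.05334334e-02,
       -7.01356881e+01, -1.65066280e+01]), 'qvel': array([ 0.00621106, -0.06875668, -0.03727954,  0.02782786, -0.01668296,
       -0.02018484]), 'tau': array([-3.00520887e-04, -5.82728148e+01,  2.93062985e+01,  6.99721590e+00,
        7.21115386e-03, -1.57540599e-04]), 'tool_pos': array([0.17657395, 0.65099109, 0.22562487]), 'orientation': array([  94.77185199,   89.90510271, -100.40856428]), 'force': array([-0.18485191, -0.14390229, -0.36464239]), 'moment': array([-0.0039282 , -0.02835316, -0.0056009 ]), 'opening': 0.08767640665028276}
scene [1.40786164 0.30416607 0.72536142] [-0.8216108  -0.25569334 -0.50955658]
top [0.32706675 0.01126606 1.23499264] [ 0.12083338  0.01204587 -0.9926391 ]
vent scene [([366.0, 216.0], 0.56)]
vent top [([265.0, 156.0], 0.95)]
block_hole scene [([276.0, 223.0], 0.73), ([259.0, 175.0], 0.58)]
block_hole top [([424.0, 266.0], 0.96), ([362.0, 174.0], 0.92)]
block scene [([268.0, 191.0], 0.86), ([283.0, 236.0], 0.79)]
block top [([361.0, 195.0], 0.66
[... 198 characters left out ...]
, 216.0], 0.85), ([288.0, 274.0], 0.39)]
tile top [([427.0, 212.0], 0.83)]
ring_hinge scene []
ring_hinge top [([290.0, 235.0], 0.76), ([266.0, 160.0], 0.6)]
bung scene [([184.0, 219.0], 0.27)]
bung top [([293.0, 236.0], 0.78), ([266.0, 158.0], 0.45), ([360.0, 138.0], 0.44)]
kiln scene [([362.0, 270.0], 0.73)]
kiln top [([272.0, 166.0], 0.74), ([335.0, 141.0], 0.34)]
brush scene []
brush top [([362.0, 203.0], 0.57)]
fid scene []
fid top [([362.0, 215.0], 0.51)]
jar scene [([252.0, 271.0], 0.65)]
jar top [([362.0, 174.0], 0.34)]
prop scene [([214.0, 252.0], 0.7)]
prop top [([407.0, 147.0], 0.44)]
hammer scene [([186.0, 219.0], 0.66)]
hammer top [([471.0, 189.0], 0.62), ([423.0, 213.0], 0.24)]
```

View pics/s0.png

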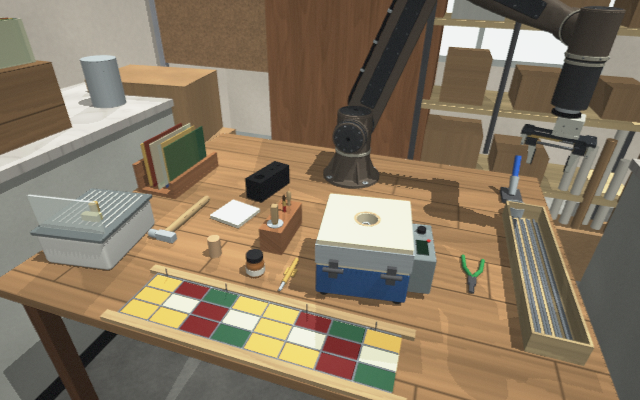

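View pics/t0.png

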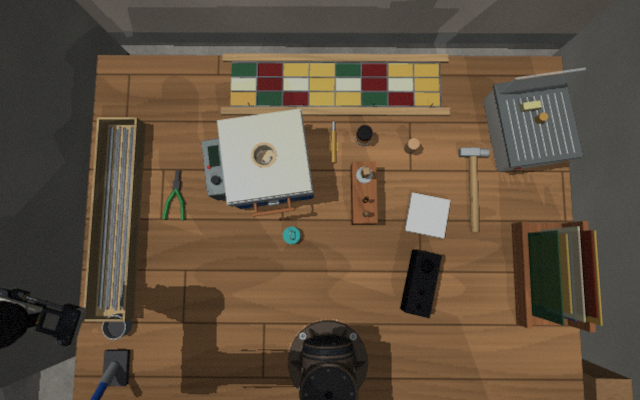

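The scene view shows the wooden block with the hook at about (278,225), a black look-alike at (268,180), the kiln vent at (366,218) and the tile at (235,213). In the top view the wooden block is at (364,193) with the hook's guard at (364,175). The black block at (422,283) and the turquoise bung at (292,235) are decoys. Next I'll confirm this in enlarged crops and measure.

```bash
python3 - <<'E'
from h import *
b=cv2.imread('pics/t0.png');s=cv2.imread('pics/s0.png')
def crop(im,x,y,w,h,f): return cv2.resize(im[y:y+h,x:x+w],None,fx=f,fy=f,interpolation=cv2.INTER_CUBIC)
A=crop(b,246,138,40,40,7.5);B=crop(b,340,155,50,75,4);C=crop(s,350,205,40,30,7.5)
D=crop(s,255,190,55,60,5)
W=np.zeros((600,560,3),np.uint8)
W[:280,:280]=A[:280,:280];W[:300,300:500]=B;W[300:525,:300]=C;W[300:600,302:560]=D[:300,:258]
cv2.imwrite('pics/c1.png',W)
print('vent',atz('top',(265,156),.18),atz('scene',(366,216),.18))
print('hole',atz('top',(362,174),.08),atz('scene',(276,223),.08))
print('tile',atz('top',(428,215),.014))
# kiln lid quad & tile via thresholds
hsv=cv2.cvtColor(b,cv2.COLOR_BGR2HSV)
for n in('kiln','tile','block','vent'):
  for c in('top','scene'):
    for r in ctrl.cut_out(c,n)[:2]:
        m=r['pixels'].astype(np.uint8)
        rc=cv2.minAreaRect(cv2.findNonZero(m)); print(n,c,round(r['confidence'],2),m.sum(),np.round(cv2.boxPoints(rc),1).tolist())
m=((hsv[...,2]>150)&(hsv[...,1]<70)).astype(np.uint8)
nl,l,st,ce=cv2.connectedComponentsWithStats(m)
for i in range(1,nl):
    if st[i,4]>600:
        q=cv2.boxPoints(cv2.minAreaRect(cv2.findNonZero((l==i).astype(np.uint8))))
        z=.18 if st[i,4]>4000 else .014
        P=np.array([atz('top',p,z)[:2] for p in q]);print(st[i],ce[i],P.round(4).tolist(),P.mean(0),np.linalg.norm(np.diff(P,axis=0),axis=1))
E
```

```text
vent [0.57330691 0.17214188 0.18      ] [0.56599239 0.16918738 0.18      ]
hole [ 0.54460838 -0.0964628   0.08      ] [ 0.53967346 -0.10181507  0.08      ]
tile [ 0.43164423 -0.30245164  0.014     ]
kiln top 0.55 8788 [[197.39999389648438, 122.5], [301.20001220703125, 107.69999694824219], [315.3999938964844, 206.89999389648438], [211.5, 221.8000030517578]]
kiln top 0.47 210 [[328.0, 122.0], [338.0, 122.0], [338.0, 162.0], [328.0, 162.0]]
kiln scene 0.63 11064 [[309.5, 294.6000061035156], [319.8999938964844, 190.89999389648438], [442.1000061035156, 203.10000610351562], [431.70001220703125, 306.79998779296875]]
tile top 0.89 1575 [[403.70001220703125, 230.3000030517578], [411.5, 191.5], [451.5, 199.5], [443.70001220703125, 238.3000030517578]]
tile top 0.54 1375 [[351.0, 161.0], [377.0, 161.0], [377.0, 224.0], [351.0, 224.0]]
tile scene 0.95 878 [[208.5, 220.1999969482422], [215.8000030517578, 194.8000030517578], [260.70001220703125, 207.60000610351562], [253.39999389648438, 233.0]]
tile scene 0.38 10668 [[308.79998779296875, 292.20001220703125], [321.6000061035156, 190.3000030517578], 
[... 818 characters left out ...]
7.3000030517578, 122.0], [301.79998779296875, 107.4000015258789], [315.70001220703125, 207.10000610351562], [211.1999969482422, 221.6999969482422]]
vent scene 0.94 10711 [[309.70001220703125, 294.20001220703125], [320.29998779296875, 192.0], [441.29998779296875, 204.60000610351562], [430.6000061035156, 306.79998779296875]]
[ 217  109   95   95 6552] [263.24313187 155.02380952] [[0.6731, 0.31], [0.7073, 0.0778], [0.478, 0.0444], [0.4452, 0.271]] [0.57589791 0.17580281] [0.23460577 0.23162885 0.22896191]
[ 406  192   44   46 1518] [427.70092227 214.71475626] [[0.3859, -0.2307], [0.5025, -0.2553], [0.4799, -0.3734], [0.3638, -0.3476]] [ 0.43303858 -0.30174445] [0.11920824 0.1203028  0.1189162 ]
```

View pics/c1.png

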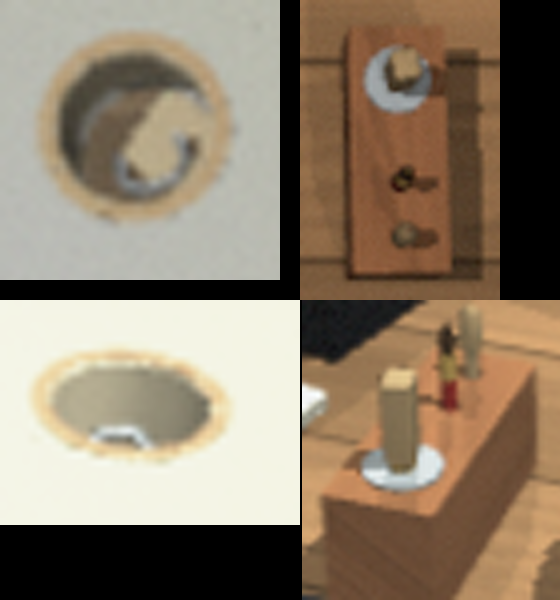

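The top crop shows the bore rim centred near (264,154.5) with the ring's grey arc low in the bore, towards the robot. The scene crop shows a grey bar inside the bore at about (366,223). The hook's guard is centred at (364,174) in the top view and (274.7,222.7) in the scene view. The brown wooden block is the one meant, since the other is black. Next I'll refine the vent, ring and handle yaw.

```bash
python3 - <<'E'
from h import *
print('vent',atz('top',(264.0,154.3),.18),atz('scene',(367,218.5),.18),tri((367,218.5),(264.0,154.3)))
print('guard',atz('top',(364,174),.0815),atz('scene',(274.7,222.7),.0815))
b=cv2.imread('pics/t0.png');s=cv2.imread('pics/s0.png')
# block top rect in the top view
H=cv2.cvtColor(b,cv2.COLOR_BGR2HSV)
# average frames for better crops
T=np.mean([snap('top') for _ in range(4)],0).astype(np.uint8);S=np.mean([snap('scene') for _ in range(4)],0).astype(np.uint8)
V=np.array([*((atz('top',(264.0,154.3),.18)+atz('scene',(367,218.5),.18))[:2]/2),.18])
def crop(c,im,x,y,w,h,f): return cv2.resize(im[y:y+h,x:x+w],None,fx=f,fy=f,interpolation=cv2.INTER_CUBIC)
def ov(c,im,x,y,w,h,f,yaw,flop,V):
    o=crop(c,im,x,y,w,h,f)
    def P(X): 
        p=proj(c,X);return tuple(int(v) for v in ((p-[x,y]+.5)*f))
    a=np.radians(yaw);ux=np.array([np.cos(a),np.sin(a),0]);uy=np.array([-np.sin(a),np.cos(a),0])
    h=V+[0,0,-.039]
    bar=h+flop*ux*.022*np.sin(np.radians(46))+[0,0,.022*np.cos(np.radians(46))]
    pts=[h+.012*uy,bar+.012*uy,bar-.012*uy,h-.012*uy]
    cv2.polylines(o,[np.array([P(q) for q in pts])],False,(0,0,255) if flop<0 else (255,0,0),1)
    t=np.linspace(0,6.28,40)
    for z,r,col in((0,.0275,(0,255,0)),(-.044,.026,(255,255,0))):
        cv2.polylines(o,[np.array([P(V+[r*np.cos(k),r*np.sin(k),z]) for k in t])],True,col,1)
    return o
vt=np.array([*atz('top',(264.0,154.3),.18)]);vs=atz('scene',(367,218.5),.18)
W=np.zeros((600,800,3),np.uint8)
W[:300,:400][:, :300]=crop('top',T,250,140,30,30,10)
o=ov('top',T,250,140,30,30,10,8.3,-1,vt);W[:300,300:600]=o
W[300:500,:300]=crop('scene',S,352,208,30,20,10)
W[300:500,300:600]=ov('scene',S,352,208,30,20,10,8.3,-1,vs)
W[0:200,600:800]=crop('t',T,354,160,20,20,10)
W[210:590,610:800]=crop('s',S,266,198,19,38,10)
cv2.imwrite('pics/c2.png',W)
for k in ('brush','fid'):pass
E
```

```text
vent [0.57793804 0.17492757 0.18      ] [0.57682855 0.17413373 0.18      ] (array([0.57781946, 0.17455523, 0.18071429]), np.float64(0.0005302065054816218))
guard [ 0.54435658 -0.10213435  0.0815    ] [ 0.54151491 -0.10514409  0.0815    ]
```

View pics/c2.png

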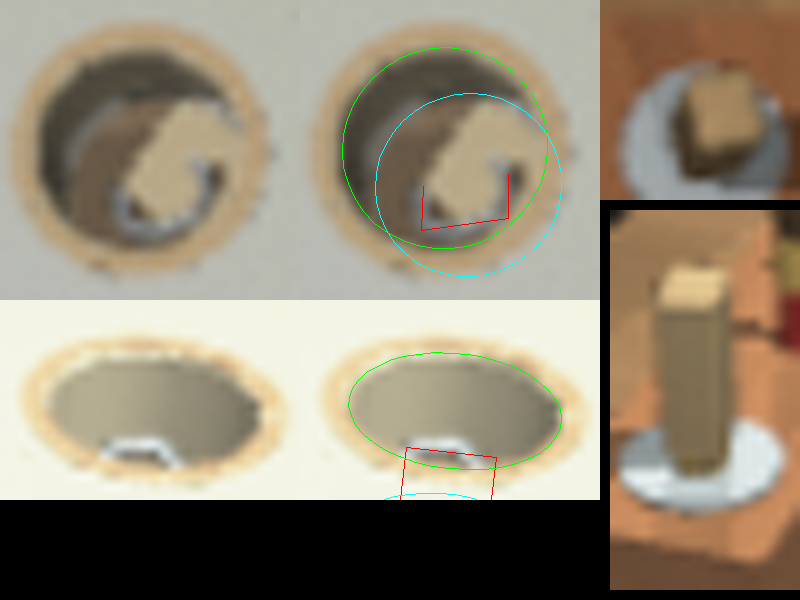

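Both views show the ring flopped towards the kiln's -x: the bar is low in the top bore image and visible in the scene. Its yaw is roughly that of the kiln, plus about 5°. The handle corners were read off at top (362.5,167.5), (368.5,166.5), (370,173.5), (363.5,175). I'll fit them and work out the approach.

```bash
python3 - <<'E'
from h import *
from scipy.optimize import least_squares
obs={'scene':[(271.7,203.5),(277.3,203.7),(276.7,207),(270.3,207)],'top':[(362.5,167.5),(368.5,166.5),(370,173.5),(363.5,175)]}
def pts(x,y,a,z=.1465,e=.0105):
    return [np.array([x,y,z])+Ro.from_euler('z',a,degrees=True).apply([sx*e,sy*e,0]) for sx,sy in((1,1),(1,-1),(-1,-1),(-1,1))]
def res(p,cams,a=None):
    r=[]
    for c in cams:
        q=np.array([proj(c,X) for X in pts(p[0],p[1],p[2] if a is None else a)]);o=np.array(obs[c])
        D=np.linalg.norm(q[:,None]-o[None],axis=2); r+=list(D.min(0))
    return r
for cams in(['top'],['scene'],['top','scene']):
    print(cams,[(a,round(s.cost,2),s.x[:2].round(4).tolist()) for a in range(-40,50,10) for s in [least_squares(lambda p:res(p,cams,a),[.543,-.104])]])
o=ctrl.get_obs();R=toolR();print(R.as_matrix().round(3))
E
```

```text
['top'] [(-40, np.float64(19.57), [0.5456, -0.105]), (-30, np.float64(15.72), [0.5344, -0.1036]), (-20, np.float64(15.3), [0.5416, -0.1016]), (-10, np.float64(7.49), [0.5416, -0.1016]), (0, np.float64(2.64), [0.5416, -0.1016]), (10, np.float64(0.9), [0.5416, -0.1016]), (20, np.float64(2.32), [0.5416, -0.1016]), (30, np.float64(6.87), [0.5416, -0.1016]), (40, np.float64(12.87), [0.5382, -0.0976])]Traceback (most recent call last):
  File "<stdin>", line 13, in <module>
    return func(*args, **kwargs)
    result = trf(vector_fun.fun, vector_fun.jac, x0, f0, J0, lb, ub, ftol, xtol,
                 gtol, max_nfev, x_scale, loss_function, tr_solver,
                 tr_options.copy(), verbose, callback=callback_wrapped)
    return trf_no_bounds(
        fun, jac, x0, f0, J0, ftol, xtol, gtol, max_nfev, x_scale,
        loss_function, tr_solver, tr_options, verbose, callback=callback)
    f_new = fun(x_new)
    self._update_fun()
    ~~~~~~~~~~~~~~~~^^
    self.f = self.fun_wrapped(xp_copy(self.x))
             ~~~~~~~~~~~~~~~~^^^^^^^^^^^^^^^^^
    return np.atleast_1d(self.fun(x))
                         ~~~~~~~~^^^
    return self.f(x, *self.args, **self.kwargs)
           ~~~~~~^^^^^^^^^^^^^^^^^^^^^^^^^^^^^^
  File "<stdin>", line 13, in <lambda>
  File "<stdin>", line 9, in res
  File "h.py", line 14, in proj
    k=ctrl.get_calibration(c);p=np.array(k['R'])@np.array(X)+np.array(k['t'])
ValueError: time passes only in moves, steps and waits
```

```bash
python3 - <<'E'
import pickle
from plant import ctrl
pickle.dump({c:ctrl.get_calibration(c) for c in('scene','top')},open('cal.pkl','wb'))
E
sed -i "s/ctrl.get_calibration(c)/CAL[c]/; 2a import pickle; CAL=pickle.load(open('cal.pkl','rb'))" h.py
cat >> h.py <<'E'
def plan(targets):
    """targets: list of (x,y,z of TCP, yaw of tool y in deg); prints shift + rotvec in present tool axes"""
    o=ctrl.get_obs();p=np.array(o['tool_pos']);R=toolR();m=R.as_matrix()
    print('clk',round(o['clock'],2),'tcp',p.round(4),'yaw_y',round(np.degrees(np.arctan2(m[1,1],m[0,1])),2),'xdir',m[:,0].round(3),'F',np.round(o['force'],2),'j6',o['joint_pos'][5].round(1),'open',round(o['opening'],4))
    for x,y,z,a in targets:
        a=np.radians(a);Y=np.array([np.cos(a),np.sin(a),0]);X=np.array([0,0,-1.]);T=Ro.from_matrix(np.c_[X,Y,np.cross(X,Y)])
        print((x,y,z),'shift',R.inv().apply(np.array([x,y,z])-p).round(4).tolist(),'rot',(R.inv()*T).as_rotvec(degrees=True).round(2).tolist())
E
python3 - <<'E'
from h import *
plan([(.5425,-.103,.20,100),(.5425,-.103,.102,100),(.5425,-.103,.2,-80)])
E
```

```text
clk 2.3 tcp [0.1766 0.6515 0.2266] yaw_y -105.17 xdir [-0.  0. -1.] F [ 0.44 -0.64  0.77] j6 -16.5 open 0.0877
(0.5425, -0.103, 0.2) shift [0.0265, 0.6324, -0.5506] rot [154.83, 0.0, -0.0]
(0.5425, -0.103, 0.102) shift [0.1245, 0.6324, -0.5506] rot [154.83, 0.0, -0.0]
(0.5425, -0.103, 0.2) shift [0.0265, 0.6324, -0.5506] rot [-25.17, 0.0, 0.0]
```

Call:
drive_tool([
  [[-0.023,0.632,-0.551],[-25.2,0,0],1],
  [[-0.023,0.632,-0.551],[-25.2,0,0],1],
  [[-0.023,0.632,-0.551],[-25.2,0,0],1],
  [[-0.023,0.632,-0.551],[-25.2,0,0],1],
  [[-0.023,0.632,-0.551],[-25.2,0,0],1],
  [[-0.023,0.632,-0.551],[-25.2,0,0],1],
  [[-0.023,0.632,-0.551],[-25.2,0,0],1],
  [[-0.023,0.632,-0.551],[-25.2,0,0],1],
  [[-0.023,0.632,-0.551],[-25.2,0,0],1],
  [[-0.023,0.632,-0.551],[-25.2,0,0],1],
  [[-0.023,0.632,-0.551],[-25.2,0,0],1],
  [[-0.023,0.632,-0.551],[-25.2,0,0],1],
  [[-0.023,0.632,-0.551],[-25.2,0,0],1],
  [[-0.023,0.632,-0.551],[-25.2,0,0],1],
  [[-0.023,0.632,-0.551],[-25.2,0,0],1],
  [[-0.023,0.632,-0.551],[-25.2,0,0],1],
  [[-0.023,0.632,-0.551],[-25.2,0,0],1],
  [[-0.023,0.632,-0.551],[-25.2,0,0],1],
  [[-0.023,0.632,-0.551],[-25.2,0,0],1],
  [[-0.023,0.632,-0.551],[-25.2,0,0],1],
])

```text
clock: 3.97
tool_pos: [0.5412, -0.1001, 0.2498]
orientation: [177.3, 90.0, 7.3]
force: [1.3, 1.1, 0.4]
opening: 0.0875
```

```bash
python3 - <<'E'
from h import *
plan([(.5425,-.103,.25,-80),(.5425,-.103,.15,-80),(.5425,-.103,.100,-80)])
E
```

```text
clk 3.97 tcp [ 0.5412 -0.1001  0.2498] yaw_y -79.98 xdir [ 0.001  0.    -1.   ] F [1.28 1.08 0.4 ] j6 90.1 open 0.0875
(0.5425, -0.103, 0.25) shift [-0.0002, 0.0031, -0.0007] rot [0.02, -0.05, -0.0]
(0.5425, -0.103, 0.15) shift [0.0998, 0.0031, -0.0007] rot [0.02, -0.05, -0.0]
(0.5425, -0.103, 0.1) shift [0.1498, 0.0031, -0.0006] rot [0.02, -0.05, -0.0]
```

Call:
drive_tool([
  [[0.04,0.003,-0.001],[0,0,0],1],
  [[0.08,0.003,-0.001],[0,0,0],1],
  [[0.12,0.003,-0.001],[0,0,0],1],
  [[0.14,0.003,-0.001],[0,0,0],1],
  [[0.15,0.003,-0.001],[0,0,0],1],
  [[0.15,0.003,-0.001],[0,0,0],0.5],
  [[0.15,0.003,-0.001],[0,0,0],0.2],
  [[0.15,0.003,-0.001],[0,0,0],0.2],
  [[0.15,0.003,-0.001],[0,0,0],0.1],
  [[0.15,0.003,-0.001],[0,0,0],0],
  [[0.15,0.003,-0.001],[0,0,0],0],
  [[0.15,0.003,-0.001],[0,0,0],0],
  [[0.15,0.003,-0.001],[0,0,0],0],
  [[0.15,0.003,-0.001],[0,0,0],0],
])

```text
clock: 5.13
tool_pos: [0.5429, -0.1028, 0.1]
orientation: [179.5, 89.9, 9.5]
force: [-0.4, 0.4, -0.3]
opening: 0.033
```

```bash
python3 - <<'E'
from h import *
plan([(.5425,-.103,.25,-80)]); print(ctrl.get_obs()['moment'])
E
```

```text
clk 5.13 tcp [ 0.5429 -0.1028  0.1   ] yaw_y -79.97 xdir [ 0.001  0.    -1.   ] F [-0.4   0.41 -0.27] j6 90.4 open 0.033
(0.5425, -0.103, 0.25) shift [-0.15, 0.0002, 0.0003] rot [0.03, -0.07, -0.0]
[-0.03897827 -0.01370317  0.06405022]
```

Still closing (33 mm); I'll let it close further and then lift.

Call:
drive_tool([
  [[0,0,0],[0,0,0],0],
  [[0,0,0],[0,0,0],0],
  [[0,0,0],[0,0,0],0],
  [[0,0,0],[0,0,0],0],
  [[0,0,0],[0,0,0],0],
])

```text
clock: 5.55
tool_pos: [0.5429, -0.1028, 0.1]
orientation: [175.2, 89.9, 5.2]
force: [-0.4, -0.3, 0.3]
opening: 0.0198
```

Opening is 19.8 mm, so the jaws are on the 20 mm (hook y) faces and the hook x is at yaw 10° or 190°. Next I'll lift it out and look.

Call:
drive_tool([
  [[-0.01,0,0],[0,0,0],0],
  [[-0.03,0,0],[0,0,0],0],
  [[-0.07,0,0],[0,0,0],0],
  [[-0.11,0,0],[0,0,0],0],
  [[-0.15,0,0],[0,0,0],0],
  [[-0.17,0,0],[0,0,0],0],
  [[-0.17,0,0],[0,0,0],0],
  [[-0.17,0,0],[0,0,0],0],
])

```text
clock: 6.22
tool_pos: [0.5431, -0.1027, 0.2719]
orientation: [-178.2, 89.7, 11.8]
force: [0.4, -0.2, -2.1]
opening: 0.0198
```

```bash
python3 - <<'E'
from h import *
plan([])
p=np.array(ctrl.get_obs()['tool_pos'])
s=snap('scene');t=snap('top')
for c in('scene','top'):
  for n in('hook','hook_foot'):
    print(c,n,[(r['pixel'],round(r['confidence'],2)) for r in ctrl.landmark_of(c,n)[:3]],proj(c,p-[0,0,.02+(.0695 if n=='hook_foot' else 0)]).round(1))
u=proj('scene',p-[0,0,.06]).astype(int)
x,y=u[0]-25,u[1]-30
o=cv2.resize(s[y:y+60,x:x+50],None,fx=8,fy=8,interpolation=cv2.INTER_CUBIC)
def P(X):return tuple(int(v) for v in (proj('scene',X)-[x,y]+.5)*8)
for sg,col in((1,(0,0,255)),(-1,(255,0,0))):
    d=np.array([np.cos(np.radians(10)),np.sin(np.radians(10)),0])*sg
    f=p-[0,0,.0895]
    cv2.polylines(o,[np.array([P(q) for q in(f,f+.0165*d,f+.0165*d+[0,0,.012])])],False,col,1)
cv2.imwrite('pics/l1.png',o)
E
```

```text
clk 6.22 tcp [ 0.5431 -0.1027  0.2719] yaw_y -79.98 xdir [ 0.004  0.001 -1.   ] F [ 0.36 -0.24 -2.15] j6 90.4 open 0.0198
scene hook [([268.6, 171.2], 0.64)] [272.8 171.7]
scene hook_foot [([272.0, 191.4], 0.66)] [273.8 193.7]
top hook [([373.5, 160.8], 0.44), ([362.9, 218.3], 0.33), ([359.2, 175.5], 0.22)] [370.9 161.8]
top hook_foot [([368.5, 167.6], 0.6), ([363.0, 215.1], 0.54)] [367.9 167.4]
```

View pics/l1.png

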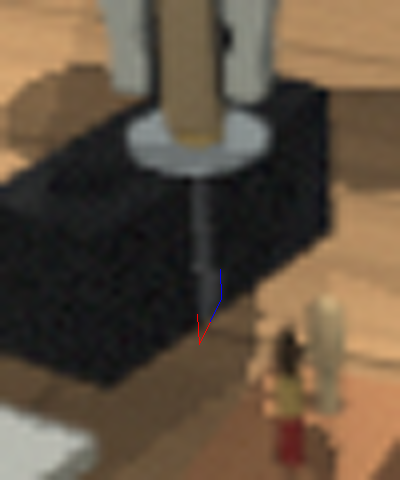

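The foot ends near crop (207,315) with nothing in the red (+x) sweep, so it probably points to -x (yaw 190°), but dark on dark isn't conclusive. I'll check it over the cream lid. Next I move above the vent.

```bash
python3 - <<'E'
from h import *
d=np.array([np.cos(np.radians(193)),np.sin(np.radians(193))]);q=np.array([.5775,.1745])-.008*d;print(q)
plan([(.5431,-.1027,.315,-80),(*q.round(4),.315,-77),(*q.round(4),.300,-77)])
E
```

```text
[0.58529496 0.17629961]
clk 6.52 tcp [ 0.5422 -0.1029  0.2688] yaw_y -79.97 xdir [-0.001 -0.    -1.   ] F [ 0.3   0.32 -1.07] j6 90.4 open 0.0198
(0.5431, -0.1027, 0.315) shift [-0.0462, -0.0, -0.0009] rot [0.03, 0.07, 0.0]
(np.float64(0.5853), np.float64(0.1763), 0.315) shift [-0.0463, -0.2674, -0.091] rot [-2.97, 0.07, 0.01]
(np.float64(0.5853), np.float64(0.1763), 0.3) shift [-0.0313, -0.2674, -0.091] rot [-2.97, 0.07, 0.01]
```

Call:
drive_tool([
  [[-0.03,0,0],[0,0,0],0],
  [[-0.046,-0.01,-0.004],[0,0,0],0],
  [[-0.046,-0.04,-0.014],[-1,0,0],0],
  [[-0.046,-0.075,-0.026],[-2,0,0],0],
  [[-0.046,-0.11,-0.038],[-3,0,0],0],
  [[-0.046,-0.145,-0.05],[-3,0,0],0],
  [[-0.046,-0.18,-0.062],[-3,0,0],0],
  [[-0.046,-0.215,-0.074],[-3,0,0],0],
  [[-0.046,-0.24,-0.082],[-3,0,0],0],
  [[-0.04,-0.26,-0.089],[-3,0,0],0],
  [[-0.035,-0.267,-0.091],[-3,0,0],0],
  [[-0.031,-0.267,-0.091],[-3,0,0],0],
  [[-0.031,-0.267,-0.091],[-3,0,0],0],
  [[-0.031,-0.267,-0.091],[-3,0,0],0],
  [[-0.031,-0.267,-0.091],[-3,0,0],0],
])

```text
clock: 7.77
tool_pos: [0.5854, 0.1748, 0.3]
orientation: [0.9, 89.9, -166.1]
force: [-1.2, -0.1, -0.9]
opening: 0.0203
```

```bash
python3 - <<'E'
from h import *
plan([])
p=np.array(ctrl.get_obs()['tool_pos'])
ims={'scene':snap('scene'),'top':snap('top')}
W=np.zeros((600,800,3),np.uint8)
for i,c in enumerate(('scene','top')):
    for n in('hook','hook_foot'):
        print(c,n,[(r['pixel'],round(r['confidence'],2)) for r in ctrl.landmark_of(c,n)[:2]],proj(c,p-[0,0,.02+(.0695 if n=='hook_foot' else 0)]).round(1))
    u=proj(c,p-[0,0,.08]).astype(int);x,y=u[0]-20,u[1]-30
    o=cv2.resize(ims[c][y:y+60,x:x+40],None,fx=10,fy=10,interpolation=cv2.INTER_CUBIC)
    def P(X):return tuple(int(v) for v in (proj(c,X)-[x,y]+.5)*10)
    for sg,col in((1,(0,0,255)),(-1,(255,0,0))):
        d=np.array([np.cos(np.radians(13)),np.sin(np.radians(13)),0])*sg
        f=p-[0,0,.0895]
        cv2.polylines(o,[np.array([P(q)for q in(f,f+.0165*d,f+.0165*d+[0,0,.012])])],False,col,1)
    W[:,i*400:i*400+400]=o
cv2.imwrite('pics/v1.png',W)
E
```

```text
clk 7.77 tcp [0.5854 0.1748 0.3   ] yaw_y -77.03 xdir [-0.001 -0.    -1.   ] F [-1.21 -0.08 -0.87] j6 68.1 open 0.0203
scene hook [([366.9, 184.1], 0.84), ([364.4, 218.3], 0.72)] [369.9 186.1]
scene hook_foot [([367.5, 209.6], 0.59)] [367.5 210.2]
top hook [([258.9, 144.8], 0.62), ([425.5, 214.9], 0.21)] [258.  141.7]
top hook_foot [([263.5, 147.7], 0.59), ([274.3, 167.8], 0.32)] [262.4 148.7]
```

View pics/v1.png

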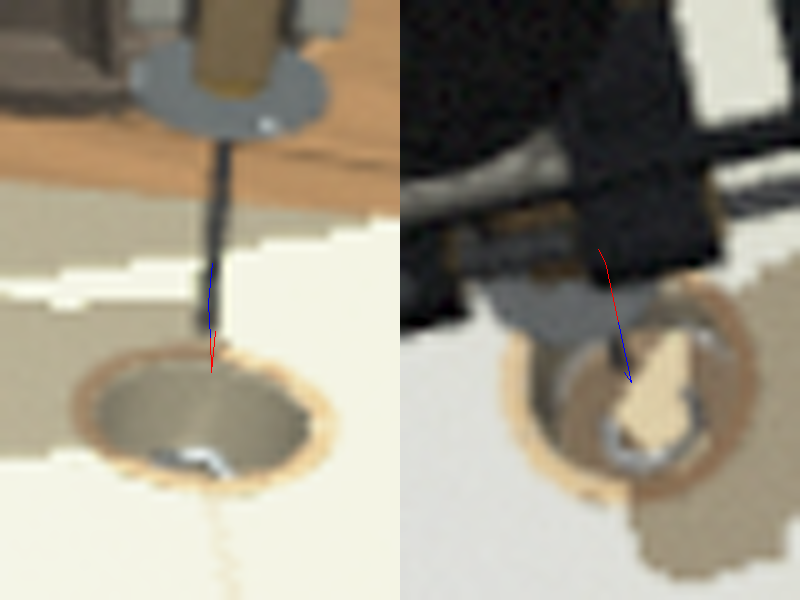

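The scene view shows the shank ending at crop (207,330), thickened from row 263 by the upturned tip behind it. That matches the blue (-x) model, and the top view shows the foot on the blue line, so the foot points to kiln -x, towards the ring bar. I'll check the bar's lateral position and plan the descent.

```bash
python3 - <<'E'
from h import *
b,e=tri((365.2,222.2),(266,162.5));print('bar',b,e, atz('top',(266,162.5),.156),atz('scene',(365.2,222.2),.156))
v=np.array([.5775,.1745])
for a in(188,193,198):
    d=np.array([np.cos(np.radians(a)),np.sin(np.radians(a))]);n=np.array([-d[1],d[0]]);w=b[:2]-v;print(a,w@d,w@n)
d=np.array([np.cos(np.radians(193)),np.sin(np.radians(193))]);q=v-.008*d
plan([(*q.round(4),z,-77) for z in(.28,.27,.25,.2345)]+[(*(v+.0085*d).round(4),.2285,-77)])
E
```

```text
bar [0.56093796 0.17014406 0.15752412] 0.0046401638431746795 [0.56080321 0.17265698 0.156     ] [0.55951669 0.16758129 0.156     ]
188 0.017007085430065953 0.0020085595290218507
193 0.017117425833029862 0.0005186511909829489
198 0.017097492289620108 -0.0009752043957894838
clk 8.07 tcp [0.5855 0.1755 0.3001] yaw_y -77.01 xdir [-0.001  0.    -1.   ] F [ 0.34 -0.42 -1.25] j6 68.0 open 0.0197
(np.float64(0.5853), np.float64(0.1763), 0.28) shift [0.0201, -0.0008, -0.0] rot [-0.01, 0.04, 0.02]
(np.float64(0.5853), np.float64(0.1763), 0.27) shift [0.0301, -0.0008, -0.0] rot [-0.01, 0.04, 0.02]
(np.float64(0.5853), np.float64(0.1763), 0.25) shift [0.0501, -0.0008, -0.0] rot [-0.01, 0.04, 0.02]
(np.float64(0.5853), np.float64(0.1763), 0.2345) shift [0.0656, -0.0008, -0.0001] rot [-0.01, 0.04, 0.02]
(np.float64(0.5692), np.float64(0.1726), 0.2285) shift [0.0716, -0.0008, 0.0165] rot [-0.01, 0.04, 0.02]
```

Call:
drive_tool([
  [[0.01,-0.001,0],[0,0,0],0],
  [[0.02,-0.001,0],[0,0,0],0],
  [[0.03,-0.001,0],[0,0,0],0],
  [[0.04,-0.001,0],[0,0,0],0],
  [[0.05,-0.001,0],[0,0,0],0],
  [[0.055,-0.001,0],[0,0,0],0],
  [[0.06,-0.001,0],[0,0,0],0],
  [[0.062,-0.001,0],[0,0,0],0],
  [[0.064,-0.001,0],[0,0,0],0],
  [[0.065,-0.001,0],[0,0,0],0],
  [[0.066,-0.001,0],[0,0,0],0],
  [[0.067,-0.001,0],[0,0,0],0],
  [[0.067,-0.001,0],[0,0,0],0],
])

```text
clock: 9.15
tool_pos: [0.5852, 0.1765, 0.2332]
orientation: [-46.0, 90.0, 147.0]
force: [-0.3, -0.1, -1.3]
opening: 0.0199
```

Call:
drive_tool([
  [[0.001,0,0],[0,0,0],0],
  [[0.002,0,0],[0,0,0],0],
  [[0.003,0,0],[0,0,0],0],
  [[0.004,0,0],[0,0,0],0],
  [[0.004,0,0],[0,0,0],0],
  [[0.004,0,0],[0,0,0],0],
])

```text
clock: 9.65
tool_pos: [0.5852, 0.1765, 0.2291]
orientation: [-31.8, 90.0, 161.2]
force: [-0.0, 0.1, -0.8]
opening: 0.0198
```

Call:
drive_tool([
  [[0,0,0.002],[0,0,0],0],
  [[0,0,0.004],[0,0,0],0],
  [[0,0,0.006],[0,0,0],0],
  [[0,0,0.008],[0,0,0],0],
  [[0,0,0.009],[0,0,0],0],
  [[0,0,0.01],[0,0,0],0],
  [[0,0,0.011],[0,0,0],0],
  [[0,0,0.012],[0,0,0],0],
  [[0,0,0.012],[0,0,0],0],
])

```text
clock: 10.4
tool_pos: [0.5733, 0.1738, 0.2291]
orientation: [-37.2, 90.0, 155.8]
force: [-1.0, 0.1, -0.8]
opening: 0.0198
```

Call:
drive_tool([
  [[0,0,0.001],[0,0,0],0],
  [[0,0,0.002],[0,0,0],0],
  [[0,0,0.003],[0,0,0],0],
  [[0,0,0.004],[0,0,0],0],
  [[0,0,0.0045],[0,0,0],0],
  [[0,0,0.0045],[0,0,0],0],
  [[0,0,0.0045],[0,0,0],0],
])

```text
clock: 10.98
tool_pos: [0.569, 0.1728, 0.2292]
orientation: [-45.5, 90.0, 147.5]
force: [0.6, -0.7, -1.1]
opening: 0.0198
```

Call:
drive_tool([
  [[-0.001,0,0],[0,0,0],0],
  [[-0.002,0,0],[0,0,0],0],
  [[-0.003,0,0],[0,0,0],0],
  [[-0.004,0,0],[0,0,0],0],
  [[-0.005,0,0],[0,0,0],0],
  [[-0.006,0,0],[0,0,0],0],
  [[-0.007,0,0],[0,0,0],0],
  [[-0.008,0,0],[0,0,0],0],
  [[-0.008,0,0],[0,0,0],0],
])

```text
clock: 11.73
tool_pos: [0.5691, 0.1728, 0.2375]
orientation: [-76.8, 90.0, 116.2]
force: [0.0, -0.3, -1.2]
opening: 0.0196
```

```bash
python3 - <<'E'
from h import *
plan([])
p=np.array(ctrl.get_obs()['tool_pos'])
W=np.zeros((400,800,3),np.uint8)
for i,c in enumerate(('scene','top')):
    im=snap(c);u=proj(c,[.5775,.1745,.175]).astype(int);x,y=u[0]-20,u[1]-20
    o=cv2.resize(im[y:y+40,x:x+40],None,fx=10,fy=10,interpolation=cv2.INTER_CUBIC);W[:,i*400:i*400+400]=o
cv2.imwrite('pics/e1.png',W)
E
```

```text
clk 11.73 tcp [0.5691 0.1728 0.2375] yaw_y -77.0 xdir [-0.     0.001 -1.   ] F [ 0.01 -0.3  -1.23] j6 67.3 open 0.0196
```

View pics/e1.png

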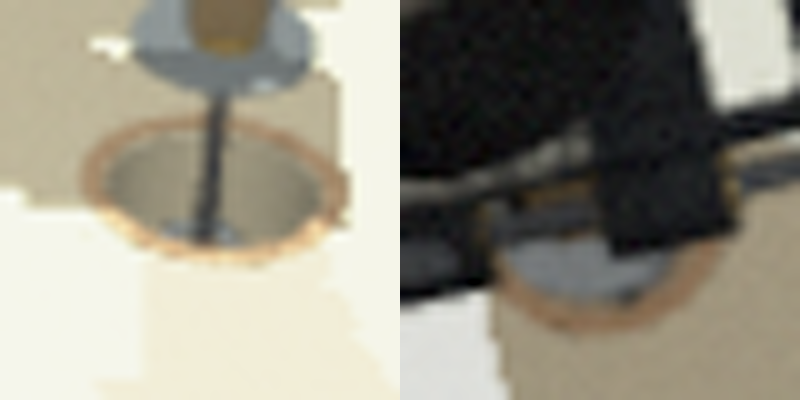

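The scene view shows the shank standing in front of the ring bar (bar ends at crop (175-225,232)). The hook is engaged and nothing is pressing. Next I'll raise the ring along its arc.

Call:
drive_tool([
  [[-0.001,0,-0.001],[0,0,0],0],
  [[-0.0025,0,-0.0025],[0,0,0],0],
  [[-0.004,0,-0.004],[0,0,0],0],
  [[-0.005,0,-0.0065],[0,0,0],0],
  [[-0.006,0,-0.009],[0,0,0],0],
  [[-0.0065,0,-0.012],[0,0,0],0],
  [[-0.007,0,-0.015],[0,0,0],0],
  [[-0.007,0,-0.015],[0,0,0],0],
  [[-0.007,0,-0.015],[0,0,0],0],
])

```text
clock: 12.58
tool_pos: [0.5837, 0.1761, 0.244]
orientation: [-26.5, 89.9, 166.5]
force: [0.4, -0.7, -1.4]
opening: 0.0196
```

Call:
drive_tool([
  [[-0.0005,0,0],[0,0,0],0],
  [[-0.001,0,0],[0,0,0],0],
  [[-0.0015,0,0],[0,0,0],0],
  [[-0.002,0,0],[0,0,0],0],
  [[-0.0025,0,0],[0,0,0],0],
  [[-0.003,0,0],[0,0,0],0],
  [[-0.003,0,0],[0,0,0],0],
])

```text
clock: 13.17
tool_pos: [0.5833, 0.1761, 0.2464]
orientation: [-13.1, 89.9, 179.8]
force: [0.0, -0.3, -5.3]
opening: 0.0198
```

Call:
drive_tool([
  [[-0.0005,0,0],[0,0,0],0],
  [[-0.001,0,0],[0,0,0],0],
  [[-0.0015,0,0],[0,0,0],0],
  [[-0.002,0,0],[0,0,0],0],
  [[-0.002,0,0],[0,0,0],0],
])

```text
clock: 13.58
tool_pos: [0.5833, 0.1761, 0.2484]
orientation: [-12.8, 89.9, -179.9]
force: [0.1, 1.0, -6.9]
opening: 0.0199
```

Call:
drive_tool([
  [[-0.0005,0,0],[0,0,0],0],
  [[-0.001,0,0],[0,0,0],0],
  [[-0.0015,0,0],[0,0,0],0],
  [[-0.0015,0,0],[0,0,0],0],
])

```text
clock: 13.92
tool_pos: [0.5832, 0.1761, 0.2499]
orientation: [-13.1, 89.9, 179.9]
force: [-0.2, 0.5, -6.3]
opening: 0.0198
```

Call:
drive_tool([
  [[-0.0004,0,0],[0,0,0],0],
  [[-0.0008,0,0],[0,0,0],0],
  [[-0.0012,0,0],[0,0,0],0],
  [[-0.0012,0,0],[0,0,0],0],
])

```text
clock: 14.25
tool_pos: [0.583, 0.176, 0.2509]
orientation: [-11.5, 89.8, -178.5]
force: [-0.2, 0.9, -8.5]
opening: 0.0198
```

Call:
drive_tool([
  [[-0.0004,0,0],[0,0,0],0],
  [[-0.0008,0,0],[0,0,0],0],
  [[-0.0008,0,0],[0,0,0],0],
])

```text
clock: 14.5
tool_pos: [0.5828, 0.176, 0.2515]
orientation: [-10.2, 89.8, -177.3]
force: [0.2, -0.2, -9.9]
opening: 0.0201
```

Force is climbing at about 4-5 mm of rise, so the bung has caught. I'll let it down 2 mm and lean towards +x first, since the hook was drawn slightly to -x.

Call:
drive_tool([
  [[0.001,0,0],[0,0,0],0],
  [[0.002,0,0],[0,0,0],0],
  [[0.0025,0,-0.002],[0,0,0],0],
  [[0.0025,0,-0.004],[0,0,0],0],
  [[0.0025,0,-0.006],[0,0,0],0],
  [[0.0025,0,-0.008],[0,0,0],0],
  [[0.0025,0,-0.01],[0,0,0],0],
  [[0.0025,0,-0.01],[0,0,0],0],
])

```text
clock: 15.17
tool_pos: [0.5928, 0.1783, 0.2486]
orientation: [-5.8, 89.8, -172.8]
force: [-0.5, -0.2, -1.0]
opening: 0.0198
```

Call:
drive_tool([
  [[-0.0007,0,0],[0,0,0],0],
  [[-0.0014,0,0],[0,0,0],0],
  [[-0.002,0,0],[0,0,0],0],
  [[-0.002,0,0],[0,0,0],0],
])

```text
clock: 15.5
tool_pos: [0.5918, 0.1779, 0.2497]
orientation: [-1.1, 89.6, -168.2]
force: [-2.3, -0.8, -7.6]
opening: 0.0198
```

Call:
drive_tool([
  [[-0.0007,0,0],[0,0,0],0],
  [[-0.0014,0,0],[0,0,0],0],
  [[-0.0014,0,0],[0,0,0],0],
])

```text
clock: 15.75
tool_pos: [0.591, 0.1777, 0.2503]
orientation: [0.5, 89.5, -166.6]
force: [-1.7, -1.0, -9.4]
opening: 0.02
```

Call:
drive_tool([
  [[-0.0007,0,0],[0,0,0],0],
  [[-0.0012,0,0],[0,0,0],0],
  [[-0.0012,0,0],[0,0,0],0],
])

```text
clock: 16.0
tool_pos: [0.5905, 0.1776, 0.2508]
orientation: [0.7, 89.4, -166.3]
force: [-2.6, -0.8, -11.5]
opening: 0.0199
```

Still caught at 11.5 N. I'll let it down again and lean to -x.

Call:
drive_tool([
  [[0.001,0,0],[0,0,0],0],
  [[0.002,0,0],[0,0,0],0],
  [[0.003,0,0.003],[0,0,0],0],
  [[0.003,0,0.006],[0,0,0],0],
  [[0.003,0,0.009],[0,0,0],0],
  [[0.003,0,0.012],[0,0,0],0],
  [[0.003,0,0.015],[0,0,0],0],
  [[0.003,0,0.018],[0,0,0],0],
  [[0.003,0,0.018],[0,0,0],0],
])

```text
clock: 16.75
tool_pos: [0.5725, 0.1734, 0.2484]
orientation: [-0.7, 89.5, -167.8]
force: [-0.1, 0.0, -1.5]
opening: 0.0199
```

Call:
drive_tool([
  [[-0.0007,0,0],[0,0,0],0],
  [[-0.0014,0,0],[0,0,0],0],
  [[-0.002,0,0],[0,0,0],0],
  [[-0.002,0,0],[0,0,0],0],
])

```text
clock: 17.08
tool_pos: [0.5727, 0.1737, 0.2498]
orientation: [-1.7, 89.4, -168.7]
force: [2.5, 0.9, -7.9]
opening: 0.0197
```

Call:
drive_tool([
  [[-0.0007,0,0],[0,0,0],0],
  [[-0.0014,0,0],[0,0,0],0],
  [[-0.002,0,0],[0,0,0],0],
  [[-0.002,0,0],[0,0,0],0],
])

```text
clock: 17.42
tool_pos: [0.5727, 0.1739, 0.2514]
orientation: [-3.4, 89.4, -170.5]
force: [3.5, 1.3, -10.5]
opening: 0.0199
```

Call:
drive_tool([
  [[-0.0007,0,0],[0,0,0],0],
  [[-0.0014,0,0],[0,0,0],0],
  [[-0.0014,0,0],[0,0,0],0],
])

```text
clock: 17.67
tool_pos: [0.5726, 0.174, 0.2525]
orientation: [-4.7, 89.4, -171.8]
force: [4.5, 2.4, -11.7]
opening: 0.0199
```

Measured travel (lean geometry included) puts the bung at roughly 8 mm with force growing slowly, so the -x lean seems to have got it past the edge. I'll ease the lean and continue.

Call:
drive_tool([
  [[0.0,0,-0.002],[0,0,0],0],
  [[0,0,-0.004],[0,0,0],0],
  [[0,0,-0.005],[0,0,0],0],
  [[-0.0005,0,-0.005],[0,0,0],0],
  [[-0.0005,0,-0.005],[0,0,0],0],
])

```text
clock: 18.08
tool_pos: [0.5774, 0.175, 0.2532]
orientation: [-3.6, 89.4, -170.7]
force: [0.6, 1.4, -5.1]
opening: 0.0197
```

Call:
drive_tool([
  [[-0.0007,0,0],[0,0,0],0],
  [[-0.0014,0,0],[0,0,0],0],
  [[-0.002,0,0],[0,0,0],0],
  [[-0.002,0,0],[0,0,0],0],
])

```text
clock: 18.42
tool_pos: [0.5769, 0.1749, 0.2543]
orientation: [-2.8, 89.3, -169.9]
force: [0.8, 2.2, -14.7]
opening: 0.0197
```

Call:
drive_tool([
  [[0.001,0,0],[0,0,0],0],
  [[0.0025,0,0.002],[0,0,0],0],
  [[0.0025,0,0.004],[0,0,0],0],
  [[0.0025,0,0.006],[0,0,0],0],
  [[0.0025,0,0.006],[0,0,0],0],
])

```text
clock: 18.83
tool_pos: [0.5711, 0.1733, 0.2524]
orientation: [-2.5, 89.4, -169.6]
force: [1.5, 0.7, -5.6]
opening: 0.02
```

```bash
python3 - <<'E'
from h import *
plan([(.571,.1733,.2525,-77)]);print(ctrl.get_obs()['moment'])
E
```

```text
clk 18.83 tcp [0.5711 0.1733 0.2524] yaw_y -77.1 xdir [-0.011 -0.002 -1.   ] F [ 1.52  0.74 -5.62] j6 67.6 open 0.02
(0.571, 0.1733, 0.2525) shift [-0.0001, -0.0001, 0.0001] rot [-0.1, 0.64, 0.03]
[-0.33618657 -1.03306523  0.03441031]
```

Call:
drive_tool([
  [[-0.0007,0,0.001],[0,0.3,0],0],
  [[-0.0014,0,0.001],[0,0.6,0],0],
  [[-0.002,0,0.001],[0,0.6,0],0],
  [[-0.002,0,0.001],[0,0.6,0],0],
])

```text
clock: 19.17
tool_pos: [0.57, 0.1733, 0.2539]
orientation: [-41.8, 89.9, 151.1]
force: [3.6, 1.5, -11.8]
opening: 0.02
```

```bash
python3 - <<'E'
from h import *
W=np.zeros((400,800,3),np.uint8)
for i,c in enumerate(('scene','top')):
    im=snap(c);u=proj(c,[.5775,.1745,.185]).astype(int);x,y=u[0]-20,u[1]-20
    o=cv2.resize(im[y:y+40,x:x+40],None,fx=10,fy=10,interpolation=cv2.INTER_CUBIC)
    if c=='scene':
      def P(X):return tuple(int(v) for v in (proj(c,X)-[x,y]+.5)*10)
      d=np.array([np.cos(np.radians(193)),np.sin(np.radians(193)),0]);n=np.array([-d[1],d[0],0])
      p=np.array(ctrl.get_obs()['tool_pos'])-[0,0,.0895]+.0045*d+[0,0,.007]
      cv2.line(o,P(p-.012*n),P(p+.012*n),(0,0,255),1)
    W[:,i*400:i*400+400]=o
cv2.imwrite('pics/e2.png',W)
plan([])
E
```

```text
clk 19.27 tcp [0.57   0.1733 0.2539] yaw_y -77.1 xdir [-0.001  0.    -1.   ] F [  3.8    1.45 -12.28] j6 67.3 open 0.0197
```

View pics/e2.png

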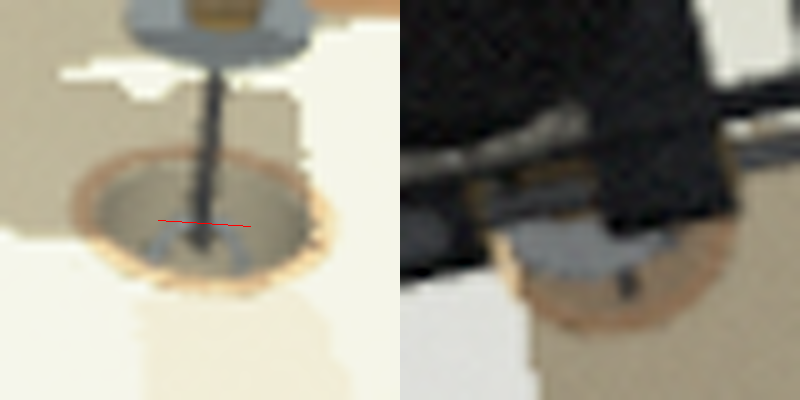

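The view shows the hook in the ring, with the ring's legs down both sides. The foot is at top crop (627,285) and scene (203,248). I'll check whether the hook has pivoted in the pads.

```bash
python3 - <<'E'
from h import *
p=np.array(ctrl.get_obs()['tool_pos']);d=np.array([np.cos(np.radians(193)),np.sin(np.radians(193)),0])
for c in('scene','top'):
    u=proj(c,[.5775,.1745,.185]).astype(int)-20
    for th in(-8,-4,0,4,8):
        g=p+[0,0,.019]; a=np.radians(th); ax=np.array([0,0,-1])*np.cos(a)+d*np.sin(a); fx=d*np.cos(a)+np.array([0,0,1])*np.sin(a)
        f=g+ax*(.019+.0895)
        print(c,th,[((proj(c,q)-u+.5)*10).round().tolist() for q in (f,f+.0165*fx,f+.0165*fx-ax*.012,g+ax*.039)])
for th in (0,10,20,33):
  pass
v=np.array([.5775,.1745,.136]);n=np.array([-d[1],d[0],0])
u=proj('scene',[.5775,.1745,.185]).astype(int)-20
for r in(.005,.009,.012): print('lug tops',r,[((proj('scene',v+[0,0,r+.008]+s*.012*n)-u+.5)*10).round().tolist() for s in(-1,1)])
E
```

```text
scene -8 [[204.0, 285.0], [202.0, 257.0], [205.0, 216.0], [225.0, 37.0]]
scene -4 [[203.0, 271.0], [201.0, 240.0], [205.0, 200.0], [225.0, 33.0]]
scene 0 [[202.0, 256.0], [201.0, 221.0], [205.0, 183.0], [224.0, 28.0]]
scene 4 [[202.0, 239.0], [201.0, 201.0], [205.0, 165.0], [224.0, 22.0]]
scene 8 [[202.0, 221.0], [201.0, 180.0], [205.0, 146.0], [224.0, 16.0]]
top -8 [[217.0, 196.0], [231.0, 255.0], [225.0, 252.0], [184.0, 168.0]]
top -4 [[223.0, 223.0], [236.0, 282.0], [230.0, 275.0], [187.0, 179.0]]
top 0 [[229.0, 250.0], [241.0, 308.0], [235.0, 299.0], [189.0, 189.0]]
top 4 [[234.0, 277.0], [246.0, 334.0], [239.0, 322.0], [191.0, 199.0]]
top 8 [[240.0, 303.0], [251.0, 359.0], [243.0, 344.0], [193.0, 209.0]]
lug tops 0.005 [[242.0, 323.0], [151.0, 317.0]]
lug tops 0.009 [[243.0, 311.0], [152.0, 305.0]]
lug tops 0.012 [[244.0, 301.0], [153.0, 295.0]]
```

Call:
drive_tool([
  [[-0.0006,0,0],[0,0,0],0],
  [[-0.001,0,0],[0,0,0],0],
  [[-0.001,0,0],[0,0,0],0],
])

```text
clock: 19.52
tool_pos: [0.5699, 0.1734, 0.2546]
orientation: [-25.9, 89.9, 167.0]
force: [3.9, 2.1, -13.7]
opening: 0.0198
```

Rising stiffly again, so I'll stop hauling. I'll let it down a full 4 mm, go back to a small lean and find where the pull comes on.

Call:
drive_tool([
  [[0.001,0,0],[0,0,0],0],
  [[0.0025,0,-0.001],[0,0,0],0],
  [[0.004,0,-0.003],[0,0,0],0],
  [[0.005,0,-0.005],[0,0,0],0],
  [[0.0055,0,-0.006],[0,0,0],0],
  [[0.0055,0,-0.006],[0,0,0],0],
])

```text
clock: 20.02
tool_pos: [0.576, 0.1747, 0.2494]
orientation: [-27.2, 89.9, 165.7]
force: [-0.2, -0.3, -2.0]
opening: 0.0199
```

Call:
drive_tool([
  [[-0.0006,0,0],[0,0,0],0],
  [[-0.0012,0,0],[0,0,0],0],
  [[-0.0012,0,0],[0,0,0],0],
])

```text
clock: 20.27
tool_pos: [0.5761, 0.1747, 0.2509]
orientation: [-35.8, 89.9, 157.1]
force: [0.1, 0.2, -2.0]
opening: 0.0195
```

Call:
drive_tool([
  [[-0.0006,0,0],[0,0,0],0],
  [[-0.001,0,0],[0,0,0],0],
  [[-0.001,0,0],[0,0,0],0],
])

```text
clock: 20.52
tool_pos: [0.5762, 0.1747, 0.2521]
orientation: [-45.3, 89.9, 147.6]
force: [-0.1, -0.6, -1.3]
opening: 0.0199
```

Call:
drive_tool([
  [[-0.0006,0,0],[0,0,0],0],
  [[-0.001,0,0],[0,0,0],0],
  [[-0.001,0,0],[0,0,0],0],
])

```text
clock: 20.77
tool_pos: [0.5762, 0.1747, 0.2533]
orientation: [-53.8, 89.9, 139.1]
force: [0.4, -0.4, -1.3]
opening: 0.0202
```

Call:
drive_tool([
  [[-0.0005,0,0],[0,0,0],0],
  [[-0.0008,0,0],[0,0,0],0],
  [[-0.0008,0,0],[0,0,0],0],
])

```text
clock: 21.02
tool_pos: [0.5762, 0.1748, 0.2541]
orientation: [-54.7, 89.9, 138.2]
force: [0.0, 0.3, -2.2]
opening: 0.0194
```

Call:
drive_tool([
  [[-0.0005,0,0],[0,0,0],0],
  [[-0.0008,0,0],[0,0,0],0],
  [[-0.0008,0,0],[0,0,0],0],
])

```text
clock: 21.27
tool_pos: [0.5761, 0.1747, 0.2545]
orientation: [-39.9, 89.9, 153.0]
force: [0.5, 0.7, -4.6]
opening: 0.02
```

Call:
drive_tool([
  [[-0.0006,0,0],[0,0,0],0],
  [[-0.001,0,0],[0,0,0],0],
  [[-0.001,0,0],[0,0,0],0],
])

```text
clock: 21.52
tool_pos: [0.5759, 0.1747, 0.2548]
orientation: [-21.7, 89.9, 171.2]
force: [1.3, 0.3, -8.8]
opening: 0.02
```

Call:
drive_tool([
  [[-0.0006,0,0],[0,0,0],0],
  [[-0.0006,0,0],[0,0,0],0],
])

```text
clock: 21.68
tool_pos: [0.5757, 0.1747, 0.2548]
orientation: [-14.7, 89.8, 178.1]
force: [1.1, -0.5, -9.3]
opening: 0.0199
```

Call:
drive_tool([
  [[0.001,0,0],[0,0,0],0],
  [[0.002,0,-0.003],[0,0,0],0],
  [[0.0025,0,-0.006],[0,0,0],0],
  [[0.0025,0,-0.009],[0,0,0],0],
  [[0.0025,0,-0.012],[0,0,0],0],
  [[0.0025,0,-0.015],[0,0,0],0],
  [[0.0025,0,-0.018],[0,0,0],0],
  [[0.0025,0,-0.018],[0,0,0],0],
])

```text
clock: 22.35
tool_pos: [0.593, 0.1786, 0.2513]
orientation: [-5.7, 89.7, -172.8]
force: [-1.8, 0.5, -4.4]
opening: 0.0201
```

Call:
drive_tool([
  [[-0.0006,0,0],[0,0.15,0],0],
  [[-0.0012,0,0],[0,0.15,0],0],
  [[-0.0012,0,0],[0,0.15,0],0],
])

```text
clock: 22.6
tool_pos: [0.5923, 0.1783, 0.252]
orientation: [-3.2, 89.8, -170.3]
force: [-0.9, -0.8, -5.1]
opening: 0.0197
```

Call:
drive_tool([
  [[-0.0006,0,0],[0,0,0],0],
  [[-0.0012,0,0],[0,0,0],0],
  [[-0.0012,0,0],[0,0,0],0],
])

```text
clock: 22.85
tool_pos: [0.5916, 0.1781, 0.2526]
orientation: [-0.9, 89.7, -168.0]
force: [-3.4, -0.1, -6.6]
opening: 0.0199
```

Call:
drive_tool([
  [[-0.0006,0,0],[0,0,0],0],
  [[-0.0012,0,0],[0,0,0],0],
  [[-0.0012,0,0],[0,0,0],0],
])

```text
clock: 23.1
tool_pos: [0.591, 0.1779, 0.2533]
orientation: [0.2, 89.6, -167.0]
force: [-3.9, -0.8, -9.2]
opening: 0.0199
```

Pull directions at both leans put the hinge about 4 mm to -x of the bore axis and the rise near 8 mm. So the bung sits to -x, caught on the -x edge and tilted, and the lean should be to +x after all. I'll let it down and lean further to +x.

Call:
drive_tool([
  [[0.001,0,0],[0,0,0],0],
  [[0.0025,0,-0.001],[0,0.2,0],0],
  [[0.0035,0,-0.003],[0,0.4,0],0],
  [[0.004,0,-0.005],[0,0.4,0],0],
  [[0.004,0,-0.0055],[0,0.4,0],0],
  [[0.004,0,-0.0055],[0,0.4,0],0],
])

```text
clock: 23.6
tool_pos: [0.5974, 0.1793, 0.2499]
orientation: [178.9, 89.9, 11.7]
force: [-0.4, 0.4, -1.8]
opening: 0.0198
```

```bash
python3 - <<'E'
from h import *
plan([(.5955,.1787,.2495,-77)])
E
```

```text
clk 23.6 tcp [0.5974 0.1793 0.2499] yaw_y -77.15 xdir [ 0.002  0.    -1.   ] F [-0.42  0.43 -1.85] j6 68.2 open 0.0198
(0.5955, 0.1787, 0.2495) shift [0.0004, 0.0002, 0.002] rot [-0.15, -0.1, -0.0]
```

Call:
drive_tool([
  [[-0.0006,0,0],[0,0,0],0],
  [[-0.0012,0,0],[0,0,0],0],
  [[-0.0012,0,0],[0,0,0],0],
])

```text
clock: 23.85
tool_pos: [0.5978, 0.1794, 0.2516]
orientation: [-179.5, 89.8, 13.4]
force: [-0.8, -0.6, -2.2]
opening: 0.0197
```

Call:
drive_tool([
  [[-0.0006,0,0],[0,0,0],0],
  [[-0.0012,0,0],[0,0,0],0],
  [[-0.0012,0,0],[0,0,0],0],
])

```text
clock: 24.1
tool_pos: [0.5976, 0.1793, 0.2527]
orientation: [179.0, 89.9, 11.9]
force: [-1.2, -0.7, -3.6]
opening: 0.0199
```

Call:
drive_tool([
  [[-0.0006,0,0],[0,0,0],0],
  [[-0.0012,0,0],[0,0,0],0],
  [[-0.0018,0,0],[0,0,0],0],
  [[-0.0018,0,0],[0,0,0],0],
])

```text
clock: 24.43
tool_pos: [0.5976, 0.1793, 0.2545]
orientation: [178.0, 89.9, 10.9]
force: [-2.2, -0.4, -4.4]
opening: 0.0196
```

Call:
drive_tool([
  [[-0.0006,0,0],[0,0,0],0],
  [[-0.0012,0,0],[0,0,0],0],
  [[-0.0012,0,0],[0,0,0],0],
])

```text
clock: 24.68
tool_pos: [0.5976, 0.1793, 0.2558]
orientation: [179.9, 89.9, 12.7]
force: [-2.1, -0.2, -4.5]
opening: 0.0201
```

It is now rising freely at low, steady force. I'll carry on and ease the lean.

Call:
drive_tool([
  [[-0.0006,0,0],[0,0,0],0],
  [[-0.0012,0,0],[0,0,0],0],
  [[-0.0018,0,0],[0,0,0],0],
  [[-0.0024,0,0.0005],[0,0,0],0],
  [[-0.003,0,0.001],[0,0,0],0],
  [[-0.003,0,0.001],[0,0,0],0],
])

```text
clock: 25.18
tool_pos: [0.5965, 0.1791, 0.2588]
orientation: [-179.4, 89.9, 13.4]
force: [-1.2, -1.6, -6.5]
opening: 0.02
```

Call:
drive_tool([
  [[-0.0006,0,0.0005],[0,0,0],0],
  [[-0.0012,0,0.001],[0,0,0],0],
  [[-0.0018,0,0.0015],[0,0,0],0],
  [[-0.0024,0,0.002],[0,0,0],0],
  [[-0.003,0,0.0025],[0,0,0],0],
  [[-0.003,0,0.0025],[0,0,0],0],
])

```text
clock: 25.68
tool_pos: [0.5941, 0.1785, 0.262]
orientation: [-177.7, 89.8, 15.1]
force: [0.1, 0.1, -4.8]
opening: 0.0199
```

Call:
drive_tool([
  [[-0.0006,0,0.001],[0,0,0],0],
  [[-0.0012,0,0.002],[0,0,0],0],
  [[-0.0018,0,0.003],[0,0,0],0],
  [[-0.0025,0,0.004],[0,0,0],0],
  [[-0.0035,0,0.005],[0,0,0],0],
  [[-0.0045,0,0.006],[0,0,0],0],
  [[-0.0045,0,0.006],[0,0,0],0],
])

```text
clock: 26.27
tool_pos: [0.5884, 0.1773, 0.2672]
orientation: [-174.7, 89.8, 18.2]
force: [0.1, -0.6, -4.2]
opening: 0.02
```

```bash
python3 - <<'E'
from h import *
plan([(.584,.1760,.27,-77)])
E
```

```text
clk 26.27 tcp [0.5884 0.1773 0.2672] yaw_y -77.14 xdir [ 0.004  0.001 -1.   ] F [ 0.05 -0.57 -4.25] j6 67.8 open 0.02
(0.584, 0.176, 0.27) shift [-0.0028, 0.0003, 0.0045] rot [-0.14, -0.21, 0.02]
```

Call:
drive_tool([
  [[-0.001,0,0.001],[0,-0.1,0],0],
  [[-0.002,0,0.002],[0,-0.2,0],0],
  [[-0.003,0,0.003],[0,-0.2,0],0],
  [[-0.0045,0,0.004],[0,-0.2,0],0],
  [[-0.006,0,0.0045],[0,-0.2,0],0],
  [[-0.008,0,0.0045],[0,-0.2,0],0],
  [[-0.01,0,0.0045],[0,-0.2,0],0],
  [[-0.012,0,0.0045],[0,-0.2,0],0],
  [[-0.014,0,0.0045],[0,-0.2,0],0],
])

```text
clock: 27.02
tool_pos: [0.584, 0.1763, 0.2814]
orientation: [-129.7, 90.0, 63.2]
force: [0.9, 0.7, -2.9]
opening: 0.0198
```

Free of the gasket (only weight left). Next I'll raise it out of the bore.

Call:
drive_tool([
  [[-0.002,0,0],[0,0,0],0],
  [[-0.004,0,0],[0,0,0],0],
  [[-0.0065,0,0],[0,0,0],0],
  [[-0.009,0,0],[0,0,0],0],
  [[-0.012,0,0],[0,0,0],0],
  [[-0.015,0,0],[0,0,0],0],
  [[-0.018,0,0],[0,0,0],0],
  [[-0.021,0,0],[0,0,0],0],
  [[-0.024,0,0],[0,0,0],0],
])

```text
clock: 27.77
tool_pos: [0.584, 0.1763, 0.3057]
orientation: [-131.9, 90.0, 60.9]
force: [0.4, 0.8, -3.2]
opening: 0.02
```

Call:
drive_tool([
  [[-0.003,0,0],[0,0,0],0],
  [[-0.006,0,0],[0,0,0],0],
  [[-0.009,0,0],[0,0,0],0],
  [[-0.013,0,0],[0,0,0],0],
  [[-0.018,0,0],[0,0,0],0],
  [[-0.023,0,0],[0,0,0],0],
  [[-0.028,0,0],[0,0,0],0],
  [[-0.033,0,0],[0,0,0],0],
  [[-0.038,0,0],[0,0,0],0],
  [[-0.041,0,0],[0,0,0],0],
  [[-0.042,0,0],[0,0,0],0],
  [[-0.042,0,0],[0,0,0],0],
])

```text
clock: 28.77
tool_pos: [0.584, 0.1763, 0.348]
orientation: [-144.7, 89.9, 48.2]
force: [0.2, 0.2, -3.3]
opening: 0.0199
```

```bash
python3 - <<'E'
from h import *
p=np.array(ctrl.get_obs()['tool_pos'])
im=snap('scene');u=proj('scene',p-[0,0,.09]).astype(int);x,y=u[0]-25,u[1]-30
cv2.imwrite('pics/f1.png',cv2.resize(im[y:y+60,x:x+50],None,fx=8,fy=8,interpolation=cv2.INTER_CUBIC))
# tile: hook pointing; bung centre = tcp + 6.5mm along hook x. hook yaw candidates at tile
T=np.array([.433,-.302])
for yaw in(193,240,180):
    d=np.array([np.cos(np.radians(yaw)),np.sin(np.radians(yaw))]);print(yaw,T-.0065*d)
d=np.array([np.cos(np.radians(193)),np.sin(np.radians(193))]);q=(T-.0065*d).round(4)
plan([(.584,.176,.36,-77),(*q,.36,-77),(*q,.17,-77)])
E
```

```text
193 [ 0.43933341 -0.30053782]
240 [ 0.43625    -0.29637083]
180 [ 0.4395 -0.302 ]
clk 28.82 tcp [0.5839 0.1763 0.3477] yaw_y -77.14 xdir [ 0.     0.001 -1.   ] F [-0.7  -0.15 -3.75] j6 67.7 open 0.0199
(0.584, 0.176, 0.36) shift [-0.0123, 0.0003, -0.0] rot [-0.14, -0.02, 0.03]
(np.float64(0.4393), np.float64(-0.3005), 0.36) shift [-0.0126, 0.4327, 0.2471] rot [-0.14, -0.02, 0.03]
(np.float64(0.4393), np.float64(-0.3005), 0.17) shift [0.1774, 0.4328, 0.2471] rot [-0.14, -0.02, 0.03]
```

View pics/f1.png

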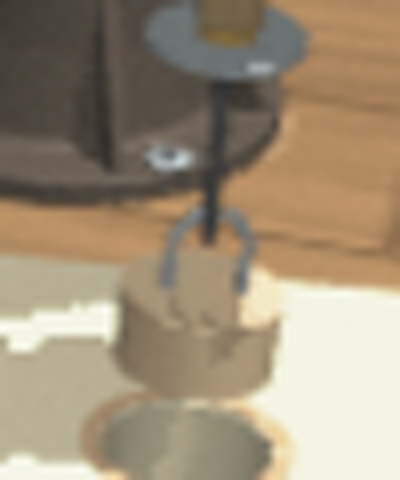

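The bung hangs level on the hook, well clear of the bore (its underside is about 30 mm above the rim). Next I'll carry it to the tile.

Call:
drive_tool([
  [[-0.003,0.004,0.002],[0,0,0],0],
  [[-0.006,0.013,0.007],[0,0,0],0],
  [[-0.009,0.026,0.015],[0,0,0],0],
  [[-0.012,0.043,0.025],[0,0,0],0],
  [[-0.012,0.065,0.037],[0,0,0],0],
  [[-0.012,0.089,0.051],[0,0,0],0],
  [[-0.012,0.114,0.065],[0,0,0],0],
  [[-0.012,0.139,0.079],[0,0,0],0],
  [[-0.012,0.164,0.094],[0,0,0],0],
  [[-0.012,0.19,0.108],[0,0,0],0],
  [[-0.012,0.216,0.123],[0,0,0],0],
  [[-0.012,0.242,0.138],[0,0,0],0],
  [[-0.012,0.268,0.153],[0,0,0],0],
  [[-0.012,0.294,0.168],[0,0,0],0],
  [[-0.012,0.32,0.183],[0,0,0],0],
  [[-0.012,0.345,0.197],[0,0,0],0],
  [[-0.012,0.368,0.21],[0,0,0],0],
  [[-0.012,0.389,0.222],[0,0,0],0],
  [[-0.012,0.407,0.232],[0,0,0],0],
  [[-0.012,0.421,0.24],[0,0,0],0],
])

```text
clock: 30.48
tool_pos: [0.4411, -0.29, 0.3602]
orientation: [163.8, 89.9, -3.5]
force: [0.2, -0.3, -2.7]
opening: 0.0196
```

```bash
python3 - <<'E'
from h import *
plan([(.4393,-.3005,z,-77) for z in (.25,.18,.155,.15)])
E
```

```text
clk 30.48 tcp [ 0.4411 -0.29    0.3602] yaw_y -77.25 xdir [ 0.001 -0.    -1.   ] F [ 0.21 -0.25 -2.73] j6 114.8 open 0.0196
(0.4393, -0.3005, 0.25) shift [0.1102, 0.0098, 0.0042] rot [-0.25, -0.05, -0.02]
(0.4393, -0.3005, 0.18) shift [0.1802, 0.0098, 0.0042] rot [-0.25, -0.05, -0.02]
(0.4393, -0.3005, 0.155) shift [0.2052, 0.0098, 0.0043] rot [-0.25, -0.05, -0.02]
(0.4393, -0.3005, 0.15) shift [0.2102, 0.0098, 0.0043] rot [-0.25, -0.05, -0.02]
```

Call:
drive_tool([
  [[0.005,0.006,0.002],[0,0,0],0],
  [[0.013,0.009,0.004],[0,0,0],0],
  [[0.025,0.01,0.004],[0,0,0],0],
  [[0.04,0.01,0.004],[0,0,0],0],
  [[0.057,0.01,0.004],[0,0,0],0],
  [[0.075,0.01,0.004],[0,0,0],0],
  [[0.093,0.01,0.004],[0,0,0],0],
  [[0.111,0.01,0.004],[0,0,0],0],
  [[0.129,0.01,0.004],[0,0,0],0],
  [[0.145,0.01,0.004],[0,0,0],0],
  [[0.159,0.01,0.004],[0,0,0],0],
  [[0.171,0.01,0.004],[0,0,0],0],
  [[0.18,0.01,0.004],[0,0,0],0],
  [[0.187,0.01,0.004],[0,0,0],0],
  [[0.192,0.01,0.004],[0,0,0],0],
  [[0.195,0.01,0.004],[0,0,0],0],
  [[0.197,0.01,0.004],[0,0,0],0],
  [[0.199,0.01,0.004],[0,0,0],0],
  [[0.2,0.01,0.004],[0,0,0],0],
  [[0.2,0.01,0.004],[0,0,0],0],
])

```text
clock: 32.15
tool_pos: [0.4397, -0.3006, 0.1603]
orientation: [162.9, 89.9, -4.3]
force: [-0.9, -0.0, -2.9]
opening: 0.0199
```

```bash
python3 - <<'E'
from h import *
plan([])
p=np.array(ctrl.get_obs()['tool_pos'])
W=np.zeros((500,800,3),np.uint8)
for i,c in enumerate(('scene','top')):
    im=snap(c);u=proj(c,[.433,-.302,.04]).astype(int);x,y=u[0]-25,u[1]-31
    W[:,i*400:i*400+400]=cv2.resize(im[y:y+62,x:x+50],(400,500),interpolation=cv2.INTER_CUBIC)
    print(c,[(r['pixel'],round(r['confidence'],2)) for r in ctrl.landmark_of(c,'bung')[:3]],'pred tile centre',proj(c,[.433,-.302,.02]))
cv2.imwrite('pics/g1.png',W)
E
```

```text
clk 32.15 tcp [ 0.4397 -0.3006  0.1603] yaw_y -77.25 xdir [ 0.001 -0.    -1.   ] F [-0.86 -0.03 -2.9 ] j6 116.0 open 0.0199
scene [([235.5, 207.9], 0.74)] pred tile centre [235.23276263 210.09046911]
top [([291.1, 236.2], 0.52)] pred tile centre [428.34645009 214.38584795]
```

View pics/g1.png

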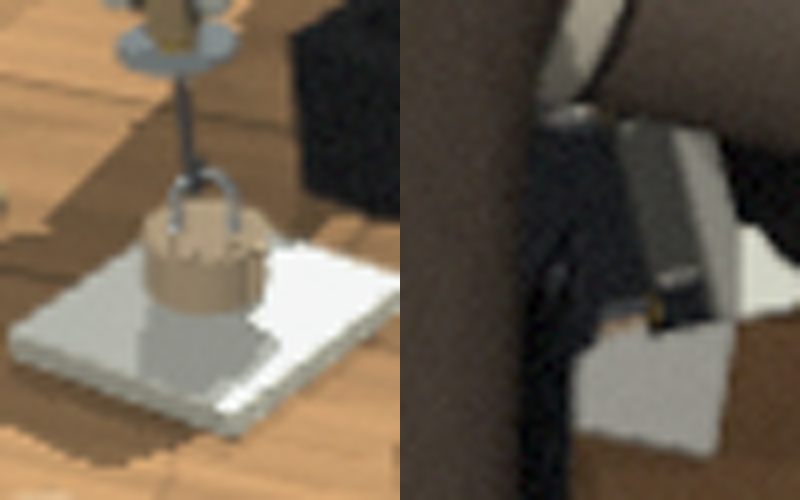

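The bung hangs upright over the middle of the tile, about 10 mm above it. I'll lower it slowly.

Call:
drive_tool([
  [[0.001,0,0],[0,0,0],0],
  [[0.002,0,0],[0,0,0],0],
  [[0.003,0,0],[0,0,0],0],
  [[0.004,0,0],[0,0,0],0],
  [[0.005,0,0],[0,0,0],0],
  [[0.006,0,0],[0,0,0],0],
  [[0.007,0,0],[0,0,0],0],
  [[0.008,0,0],[0,0,0],0],
  [[0.009,0,0],[0,0,0],0],
  [[0.0095,0,0],[0,0,0],0],
  [[0.01,0,0],[0,0,0],0],
  [[0.0105,0,0],[0,0,0],0],
  [[0.011,0,0],[0,0,0],0],
  [[0.0115,0,0],[0,0,0],0],
  [[0.012,0,0],[0,0,0],0],
  [[0.0125,0,0],[0,0,0],0],
  [[0.013,0,0],[0,0,0],0],
  [[0.013,0,0],[0,0,0],0],
])

```text
clock: 33.85
tool_pos: [0.4397, -0.3006, 0.1473]
orientation: [162.4, 89.9, -4.8]
force: [0.9, -0.3, -1.7]
opening: 0.02
```

Call:
drive_tool([
  [[0.001,0,0],[0,0,0],0],
  [[0.002,0,0],[0,0,0],0],
  [[0.003,0,0],[0,0,0],0],
  [[0.004,0,0],[0,0,0],0],
  [[0.005,0,0],[0,0,0],0],
  [[0.006,0,0],[0,0,0],0],
  [[0.007,0,0],[0,0,0],0],
  [[0.008,0,0],[0,0,0],0],
  [[0.009,0,0],[0,0,0],0],
  [[0.01,0,0],[0,0,0],0],
  [[0.011,0,0],[0,0,0],0],
  [[0.012,0,0],[0,0,0],0],
  [[0.0125,0,0],[0,0,0],0],
  [[0.0125,0,0],[0,0,0],0],
])

```text
clock: 35.02
tool_pos: [0.4397, -0.3006, 0.1347]
orientation: [165.3, 89.9, -1.9]
force: [1.4, -0.4, -1.4]
opening: 0.0198
```

Call:
drive_tool([
  [[0.001,0,0],[0,0,0],0],
  [[0.0015,0,0],[0,0,0],0],
  [[0.0015,0,-0.002],[0,0,0],0],
  [[0.0015,0,-0.004],[0,0,0],0],
  [[0.0015,0,-0.006],[0,0,0],0],
  [[0.0015,0,-0.008],[0,0,0],0],
  [[0.0015,0,-0.01],[0,0,0],0],
  [[0.0015,0,-0.012],[0,0,0],0],
  [[0.0015,0,-0.014],[0,0,0],0],
  [[0.0015,0,-0.014],[0,0,0],0],
])

```text
clock: 35.85
tool_pos: [0.4538, -0.2975, 0.1332]
orientation: [161.1, 89.9, -6.1]
force: [0.3, 0.4, -0.6]
opening: 0.0197
```

Call:
drive_tool([
  [[0,0,-0.002],[0,0,0],0],
  [[0,0,-0.004],[0,0,0],0],
  [[0,0,-0.006],[0,0,0],0],
  [[0,0,-0.008],[0,0,0],0],
  [[0,0,-0.01],[0,0,0],0],
  [[0,0,-0.012],[0,0,0],0],
  [[0,0,-0.014],[0,0,0],0],
  [[0,0,-0.016],[0,0,0],0],
  [[0,0,-0.018],[0,0,0],0],
  [[0,0,-0.02],[0,0,0],0],
  [[0,0,-0.022],[0,0,0],0],
  [[0,0,-0.024],[0,0,0],0],
  [[0,0,-0.026],[0,0,0],0],
  [[0,0,-0.026],[0,0,0],0],
])

```text
clock: 37.02
tool_pos: [0.4795, -0.2917, 0.1332]
orientation: [157.5, 89.9, -9.7]
force: [0.4, -1.3, -2.0]
opening: 0.0202
```

```bash
python3 - <<'E'
from h import *
plan([])
c='scene';im=snap(c);u=proj(c,[.433,-.302,.04]).astype(int);x,y=u[0]-25,u[1]-35
cv2.imwrite('pics/g2.png',cv2.resize(im[y:y+60,x:x+50],(500,600),interpolation=cv2.INTER_CUBIC))
E
```

```text
clk 37.02 tcp [ 0.4795 -0.2917  0.1332] yaw_y -77.22 xdir [ 0.001 -0.    -1.   ] F [ 0.44 -1.28 -1.98] j6 114.1 open 0.0202
```

View pics/g2.png

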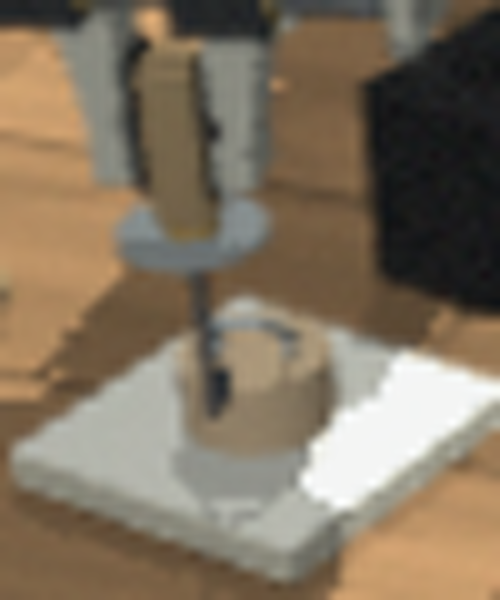

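The hook is clear in front of the bung (foot at crop (215,395)). The ring has flopped to the far side and the bung stands upright mid-tile. Next I'll raise the hook and return it to the block.

```bash
python3 - <<'E'
from h import *
plan([(.4795,-.2917,.29,-77),(.5430,-.1028,.29,-80)])
E
```

```text
clk 37.07 tcp [ 0.4793 -0.2917  0.1332] yaw_y -77.23 xdir [ 0.001 -0.    -1.   ] F [-0.04 -0.06 -0.76] j6 114.1 open 0.0199
(0.4795, -0.2917, 0.29) shift [-0.1568, 0.0001, -0.0004] rot [-0.23, -0.06, -0.02]
(0.543, -0.1028, 0.29) shift [-0.1568, -0.1701, -0.1041] rot [2.77, -0.06, -0.02]
```

Call:
drive_tool([
  [[-0.01,0,-0.002],[0,0,0],0],
  [[-0.03,0,-0.002],[0,0,0],0],
  [[-0.06,0,-0.002],[0,0,0],0],
  [[-0.095,0,-0.002],[0,0,0],0],
  [[-0.13,0,-0.002],[0,0,0],0],
  [[-0.15,0,-0.002],[0,0,0],0],
  [[-0.157,0,-0.002],[0,0,0],0],
  [[-0.157,0,-0.002],[0,0,0],0],
])

```text
clock: 37.73
tool_pos: [0.4818, -0.2915, 0.2929]
orientation: [153.3, 89.7, -14.0]
force: [0.6, -0.7, -1.6]
opening: 0.0198
```

```bash
python3 - <<'E'
from h import *
plan([(.5430,-.1028,.29,-80)])
E
```

```text
clk 37.73 tcp [ 0.4818 -0.2915  0.2929] yaw_y -77.23 xdir [ 0.005 -0.001 -1.   ] F [ 0.61 -0.65 -1.62] j6 114.0 open 0.0198
(0.543, -0.1028, 0.29) shift [0.003, -0.1705, -0.1014] rot [2.77, -0.29, -0.14]
```

Call:
drive_tool([
  [[0.003,-0.01,-0.006],[0.3,-0.3,0],0],
  [[0.003,-0.03,-0.018],[1,-0.3,0],0],
  [[0.003,-0.055,-0.033],[2,-0.3,0],0],
  [[0.003,-0.08,-0.048],[2.8,-0.3,0],0],
  [[0.003,-0.105,-0.063],[2.8,-0.3,0],0],
  [[0.003,-0.13,-0.077],[2.8,-0.3,0],0],
  [[0.003,-0.15,-0.089],[2.8,-0.3,0],0],
  [[0.003,-0.163,-0.097],[2.8,-0.3,0],0],
  [[0.003,-0.1705,-0.1014],[2.8,-0.3,-0.1],0],
  [[0.003,-0.1705,-0.1014],[2.8,-0.3,-0.1],0],
  [[0.003,-0.1705,-0.1014],[2.8,-0.3,-0.1],0],
  [[0.003,-0.1705,-0.1014],[2.8,-0.3,-0.1],0],
])

```text
clock: 38.73
tool_pos: [0.5425, -0.1034, 0.2894]
orientation: [23.1, 89.9, -146.9]
force: [0.1, -0.5, -0.9]
opening: 0.0197
```

```bash
python3 - <<'E'
from h import *
plan([(.5430,-.1028,z,-80) for z in(.19,.172,.102,.0995)])
E
```

```text
clk 38.73 tcp [ 0.5425 -0.1034  0.2894] yaw_y -80.05 xdir [-0.001 -0.001 -1.   ] F [ 0.08 -0.47 -0.86] j6 90.4 open 0.0197
(0.543, -0.1028, 0.19) shift [0.0994, -0.0006, -0.0007] rot [-0.05, 0.08, -0.03]
(0.543, -0.1028, 0.172) shift [0.1174, -0.0006, -0.0007] rot [-0.05, 0.08, -0.03]
(0.543, -0.1028, 0.102) shift [0.1874, -0.0006, -0.0008] rot [-0.05, 0.08, -0.03]
(0.543, -0.1028, 0.0995) shift [0.1899, -0.0006, -0.0008] rot [-0.05, 0.08, -0.03]
```

Call:
drive_tool([
  [[0.02,-0.0006,-0.0007],[0,0.1,0],0],
  [[0.05,-0.0006,-0.0007],[0,0.1,0],0],
  [[0.08,-0.0006,-0.0007],[0,0.1,0],0],
  [[0.1,-0.0006,-0.0007],[0,0.1,0],0],
  [[0.112,-0.0006,-0.0007],[0,0.1,0],0],
  [[0.116,-0.0006,-0.0007],[0,0.1,0],0],
  [[0.119,-0.0006,-0.0007],[0,0.1,0],0],
  [[0.122,-0.0006,-0.0007],[0,0.1,0],0],
  [[0.125,-0.0006,-0.0007],[0,0.1,0],0],
  [[0.128,-0.0006,-0.0007],[0,0.1,0],0],
  [[0.128,-0.0006,-0.0007],[0,0.1,0],0],
])

```text
clock: 39.65
tool_pos: [0.543, -0.1028, 0.1614]
orientation: [145.0, 90.0, -25.1]
force: [-0.2, 0.8, -1.1]
opening: 0.0198
```

The foot is 8 mm into the hole with no contact. I'll carry on down.

Call:
drive_tool([
  [[0.005,0,0],[0,0,0],0],
  [[0.012,0,0],[0,0,0],0],
  [[0.02,0,0],[0,0,0],0],
  [[0.028,0,0],[0,0,0],0],
  [[0.036,0,0],[0,0,0],0],
  [[0.044,0,0],[0,0,0],0],
  [[0.05,0,0],[0,0,0],0],
  [[0.055,0,0],[0,0,0],0],
  [[0.058,0,0],[0,0,0],0],
  [[0.059,0,0],[0,0,0],0],
  [[0.06,0,0],[0,0,0],0],
  [[0.0605,0,0],[0,0,0],0],
  [[0.0605,0,0],[0,0,0],0],
])

```text
clock: 40.73
tool_pos: [0.5431, -0.1028, 0.1011]
orientation: [155.1, 89.9, -14.9]
force: [-0.2, -0.5, -0.9]
opening: 0.0197
```

Call:
drive_tool([
  [[0.0005,0,0],[0,0,0],0],
  [[0.0007,0,0],[0,0,0],0],
  [[0.0007,0,0],[0,0,0],0],
])

```text
clock: 40.98
tool_pos: [0.5433, -0.1028, 0.1006]
orientation: [161.6, 89.9, -8.5]
force: [0.4, -0.1, -1.1]
opening: 0.0199
```

Call:
drive_tool([
  [[0.0004,0,0],[0,0,0],0],
  [[0.0008,0,0],[0,0,0],0],
  [[0.0008,0,0],[0,0,0],0],
])

```text
clock: 41.23
tool_pos: [0.5434, -0.1028, 0.1001]
orientation: [160.7, 89.9, -9.4]
force: [-0.8, -0.3, 1.9]
opening: 0.0197
```

Guard contact (+1.9 N). I'll release gently.

Call:
drive_tool([
  [[0,0,0],[0,0,0],0.25],
  [[0,0,0],[0,0,0],0.27],
  [[0,0,0],[0,0,0],0.3],
  [[0,0,0],[0,0,0],0.4],
  [[0,0,0],[0,0,0],0.6],
  [[0,0,0],[0,0,0],0.7],
  [[0,0,0],[0,0,0],0.7],
  [[0,0,0],[0,0,0],0.7],
  [[0,0,0],[0,0,0],0.7],
  [[0,0,0],[0,0,0],0.7],
  [[0,0,0],[0,0,0],0.7],
  [[0,0,0],[0,0,0],0.7],
])

```text
clock: 42.23
tool_pos: [0.5434, -0.1028, 0.1001]
orientation: [161.3, 89.9, -8.8]
force: [0.1, 0.3, 0.4]
opening: 0.061
```

Call:
drive_tool([
  [[-0.01,0,0],[0,0,0],0.7],
  [[-0.03,0,0],[0,0,0],0.7],
  [[-0.06,0,0],[0,0,0],0.7],
  [[-0.1,0,0],[0,0,0],0.7],
  [[-0.14,0,0],[0,0,0],0.7],
  [[-0.18,0,0],[0,0,0],0.7],
  [[-0.2,0,0],[0,0,0],0.7],
  [[-0.2,-0.04,0],[0,0,0],0.7],
  [[-0.2,-0.08,0],[0,0,0],0.7],
  [[-0.2,-0.12,0],[0,0,0],0.7],
  [[-0.2,-0.16,0],[0,0,0],0.7],
  [[-0.2,-0.18,0],[0,0,0],0.7],
  [[-0.2,-0.18,0],[0,0,0],0.7],
  [[-0.2,-0.18,0],[0,0,0],0.7],
])

```text
clock: 43.4
tool_pos: [0.5116, 0.0756, 0.3008]
orientation: [168.9, 89.9, -1.0]
force: [0.2, 0.5, 0.4]
opening: 0.0613
```

```bash
python3 - <<'E'
from h import *
plan([])
im=snap('scene','end_s');t=snap('top','end_t')
W=np.zeros((600,800,3),np.uint8)
W[:,:400]=cv2.resize(im[185:260,215:315][:, :],(400,300)).repeat(2,0)[:600] if 0 else cv2.resize(im[170:275,210:280],(400,600),interpolation=cv2.INTER_CUBIC)
W[:,400:]=cv2.resize(t[140:245,345:455],(400,382)) .repeat(1,0)[:0] if 0 else cv2.resize(t[140:260,360-20:420+0],(400,600),interpolation=cv2.INTER_CUBIC)
W=np.hstack([cv2.resize(im[170:270,205:305],(400,400),interpolation=cv2.INTER_CUBIC),cv2.resize(t[145:245,350:450],(400,400),interpolation=cv2.INTER_CUBIC)])
cv2.imwrite('pics/end.png',W)
for n in('bung','hook','tile','block_hole'):
  for c in('scene','top'): print(n,c,[(np.round(r['pixel'],1).tolist(),round(r['confidence'],2)) for r in ctrl.landmark_of(c,n)[:3]])
E
```

```text
clk 43.4 tcp [0.5116 0.0756 0.3008] yaw_y -79.9 xdir [ 0.003 -0.    -1.   ] F [0.25 0.48 0.44] j6 69.9 open 0.0613
bung scene []
bung top [([425.3, 212.0], 0.81), ([290.6, 234.8], 0.55)]
hook scene [([276.1, 223.5], 0.8)]
hook top [([366.5, 174.8], 0.7)]
tile scene [([234.5, 216.8], 0.93)]
tile top [([424.1, 216.0], 0.68), ([360.7, 175.5], 0.4)]
block_hole scene [([272.8, 221.7], 0.93), ([258.8, 175.0], 0.81)]
block_hole top [([424.3, 264.6], 0.79), ([364.6, 172.9], 0.62)]
```

View pics/end.png

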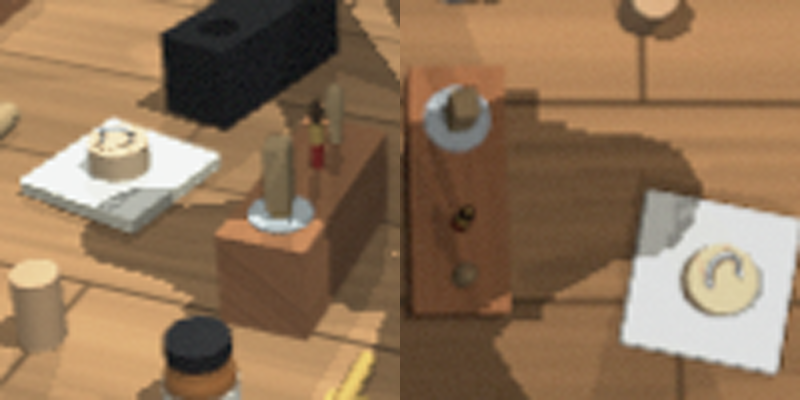

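The bung stands upright near the tile's centre (top crop (722,280)). The hook is back in its hole with the guard flat, the bystanders look undisturbed, and the gripper is clear. Handing in.

```bash
python3 -c "
from plant import ctrl
print(ctrl.close_job())"
```

```text
the job is handed in; nothing more can be done
None
```

The bung is out of the vent and standing upright near the middle of the white tile, and the hook is back in its hole. I handed the job in at about 43 s of the 72 s allowed; the hand-in gives no verdict.

**How it went:**
- I took the hook and caught the ring, which had flopped to the kiln's -x side.
- The bung caught on the sleeve's edge at 4 to 5 mm of rise.
- **Wrong lean:** my first lean to +x was too small, so I tried -x. That tilted and jammed the bung, and one pull there read 14.7 N, about 13.5 N on the bung once the hook's weight is taken off (the limit is 16 N).
- From the pull directions I judged the bung to be off to -x. I let it down, leaned further to +x, and it came up at about 4 to 6 N.
- I lowered it slowly onto the tile, freed the ring and put the hook back. The force reading of +1.9 N showed the guard resting on the block before I let go.

**Last checks:** The final pictures show the bung upright, roughly 10 mm or less from the tile's centre. The hook stands upright with its guard flat on the block. In the cropped views, which leave out the hammer and pliers, the other things look undisturbed. The gripper is about 0.3 m up and clear of everything. I read the peak forces only at the end of each move, so brief higher values between readings can't be ruled out.

**Disagreements:** In the last scene picture the detector did not find the bung, though it is plainly visible there. In the top view it also reported the turquoise look-alike, which I never touched.

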